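# Fit a charged battery pack in the label printer: slide, click, shut

### The arm

A 6-joint arm with a two-finger parallel gripper is mounted at the origin on the work surface; the furniture and walls round the work are solid. World frame = base frame: x ahead of the robot, y to its left, z up, the work surface at z = 0. Lengths are in m, angles in rad, forces in N, time in s.
With the tool pointing down it reaches from about 0.35 to 0.85 m from the base axis. Payload 8.1 kg.
Tool frame: the origin (TCP) lies midway between the tips of the shut fingers; the grasp point (between the pads) lies 19 mm behind it; z points along the fingers, y is the line along which they close (so a half turn about z gives the same grasp; the last joint's range is limited). The gripper opens to 93 mm and grips with 3 to 60 N. Pads are 15 mm wide; open, the fingers measure 128 mm over their backs; the gripper's body (75 mm by 188 mm) begins 65 mm behind the grasp point.
Start: joints at [-1.252, 0.13, 1.488, -0, 1.523, -0.085], TCP at [0.236, -0.552, 0.219] pointing down, gripper open.
Joint ranges: [-2.96, 2.96], [-0.89, 2.26], [0.02, 2.5], [-1.34, 4.48], [0, 2.73], [-2.66, 2.66]. Speed limits (rad/s): [2.39, 2.39, 2.79, 3.14, 3.14, 3.14].

### API

Orientations are given as a rotation vector (axis times angle).
In Python, from plant import read_state, read_camera, camera_model, close_job gives the robot as it stands. The module is installed in compiled form; this text tells all that it offers.
- The arm moves only by the tool carry_out, never from a script. Its argument "moves" is a list of rows, each an object of numbers: "jaw": the finger opening in m, from 0 to 0.093; "dx", "dy", "dz": the shift along the tool's x, y, z in m; "yaw": the turn about the tool's z in rad. In form: [{"jaw": .., "dx": .., "dy": .., "dz": .., "yaw": ..}, ...]. A call has 1 to 8 rows; each row shifts and turns the commanded pose from where the row before left it, along the tool's axes as they then stand; what a row does not reach is not made up. A row lasts 1/8 s, in which the tool goes at most 62.5 mm and 10.7 degrees, less where a joint would pass 70% of its speed; a pose out of reach is approached as far as the arm can. A call is refused whole if a number of a shift passes 0.0625 or a number of a turn 0.188, either way. A call with a gripper value outside its range is refused whole. The fingers move at their own pace and stop on an object; "grip_force" is the grip in N (left out, the last holds). Time passes only in rows, so rows that do not move let the fingers close. It gives the time, the measured TCP pose, the force, the opening and the grip force at its end, in the units of the state.
- read_state(): the state, without advancing time (a new reading comes with each control period).
- read_camera(name): name is "scene" or "side" or "wrist"; returns the picture (400x640x3 uint8, red, green, blue); there is no depth.
- camera_model(name): a dict with "camera_matrix" (3x3 intrinsics, pixels), "k1" (the pictures are not rectified: a ray, as slopes to the right and down, at radius r is drawn at 1 + k1 r^2 times it, then the intrinsics apply), "view" (4x4, takes a point from world to camera coordinates). Camera axes: x right, y up, looking along -z (the intrinsics and any distortion apply to the point x, -y, -z); pixel columns grow to the right and rows downward; lengths in m; the calibration is good to about 2 mm. A picture is of the moment at which its call begins: read the wrist's pose just before it. camera_model takes no time and is no camera call; for the wrist camera it gives the pose at the moment of the call.
- close_job(): hands the job in; it is judged then, once.
The state is a dict: "t": time; "q": joint angles; "dq": joint speeds; "joint_torque": joint torques, N m; "tool_pos": TCP position; "orientation": TCP orientation; "force": force on the tool from outside, world axes, zero at the start; "wrist_torque": the same for the moment, N m; "opening": finger opening in m; "gripper_force": force on a finger pad.
Only numpy, scipy, OpenCV 4.12 (cv2) and the standard library are available. Lean on these libraries where they do the work, as an engineer would, in place of code of your own. Each camera call takes 0.05 s, during which the arm holds its last target. There are 200 camera calls.

### The job

Get the label printer ready for use: slide its battery cover fully back, take the orange-capped battery pack out of the charger, lay it flat in the bay with its brass contacts against the printer's and push it down until the catches at both its ends have clicked over it, then slide the cover fully shut. The grey-capped pack stays where it is in the charger, and nothing else on the desk may be pushed about or knocked over.

Things in the scene. Friction and masses are not known exactly. Their poses are not given: they have to be found in the camera images.
- printer: Label printer fixed to the desk: off-white box 200 (x) x 112 (y) x 50 mm high, origin at the centre of its underside, z up. -x end face: dark label slot, orange button. +x half: battery bay, an open well with walls up to 50 mm. -x half: solid deck under the open cover (45 mm high, rib 58 mm), between raised flanks 64 mm high and 91 mm apart.
- bay (a point): Centre of the cradle floor in the bay, 45 mm from the printer's origin in +x, 8 mm above the desk; printer's axes. The bay measures 96 (x) x 94 mm (y) inside; the pack fills the middle 70 x 40 mm, leaving a finger well 27 mm wide (floor 6 mm above the desk) along each long side. A seated pack has its origin here and its x, y, z along these.
- bay_contacts (a point): Point between the two brass spring contacts at the +x end of the bay, 35 mm from bay in x and 11 mm above it; the pack's contact end meets it when home. Four corner guides with round tops (10 mm high, at x = +-22 to +-34 mm from bay, inner faces at y = +-21.5 mm) centre the pack in y.
- cover_grip (a point): Middle of the top of the cover's grip rib, 58 mm above the desk. The cover is a blue-grey plate 97 x 100 x 4 mm in grooves along the printer's sides, its top 45 mm above the desk. The rib stands 13 mm above the plate, 10 mm thick along the printer's x and 50 mm long in y. Cover shut: rib at x = -33 mm from bay.
- cover (a joint): Position of the sliding battery cover, m: 0 shut, 0.100 fully back over the deck (it opens towards the printer's -x). Stiff, about 2 N; stays where it is left. Starts 0 to 25 mm open.
- catch_near (a joint): Orange cantilever snap catch at the -x end of the bay: its angle, rad, 0 at rest, growing as it is bent outward; it springs back. 14 mm wide, 32 mm tall. Its nose overhangs the end of a seated pack by 3 mm, flat underside 1 mm above the pack's top; its top is sloped, so a pack pushed straight down bends it out about 0.12 rad, then it clicks back.
- catch_far (a joint): The same catch at the +x end of the bay, between the brass contacts. Pushing the pack past both takes about 10 to 20 N in all. The pack meets the slopes with its underside about 29 mm above the cradle floor and both catches spring back only at the very bottom of its stroke.
- pack: The pack to fit: dark block 70 (x) x 40 (y) x 22 mm (z), 110 g, orange cap at its -x end, three brass contacts on its +x end face. Origin: centre of its underside; z points out of the face with the grey label (the top in the bay). Starts upright in one of the charger's wells, +x end down, label to the charger's front.
- pack_contacts (a point): Middle of the pack's contact end face (+x end), 11 mm above its underside. In the charger this face stands 6 mm above the desk and the lower 24 mm of the pack is in the well, with 1.5 mm play each side; the orange cap's end is 76 mm above the desk.
- other_pack: A second pack of the same shape with a pale grey cap, standing in the other well; it stays there. Same frame as pack.
- charger: Dark twin charger fixed to the desk, 59 (x) x 147 (y) x 30 mm high; origin at the centre of its underside, front (two small lights) towards -x. Its wells are centred at y = +40 and -40 mm, so 40 mm lies free between the two packs.
- clear_patch (a point): A point on the bare desk between printer and charger; the desk is always free within 60 mm of it, and nothing near it but the printer and the charger is over 15 mm high (keyboard 14 mm, monitor foot 12 mm).
- monitor_main: Monitor behind the work, origin on the desk under its middle: white foot 180 (x) x 240 (y) x 12 mm high; the screen, 560 mm wide along y and 26 mm thick, hangs over the origin with its lower edge 120 mm and upper edge 450 mm above the desk. A like one stands at the robot's left; its screen's nearest end is at world (0.38, 0.17).
- mug: Bystander, leave alone: orange mug, 81 mm wide, 101 mm high. Origin: centre of its underside.
- pen_pot: Bystander, leave alone: dark pen pot with pens, 80 mm wide, 147 mm high. Origin: centre of its underside.
- tape_dispenser: Bystander, leave alone: grey weighted tape dispenser, 52 x 151 x 74 mm high, long in its y. Origin: centre of its underside.
- stapler: Bystander, leave alone: black stapler, 34 x 150 x 46 mm high, long in its y. Origin: centre of its underside.
- sticky_notes: Bystander, leave alone: yellow pad of sticky notes, 76 x 76 mm, about 20 mm high with its curled sheets. Origin: centre of its underside.
- calculator: Bystander, leave alone: black pocket calculator, 122 x 78 x 15 mm high, long in its x. Origin: centre of its underside.
- usb_stick: Bystander, leave alone: red memory stick, 17 x 53 x 10 mm high, long in its y. Origin: centre of its underside.
- glue_stick: Bystander, leave alone: red and white glue stick standing, 28 mm wide, 85 mm high. Origin: centre of its underside.

How it is judged:
On the way, in this order (a step that is already met when the one before it is completed fails the run):
1. the cover is slid back (value of joint cover above 0.085 m), for 0.1 s.
2. the orange-capped pack is down in the cradle, contacts to contacts, with both catches back at rest over it (z of pack in the frame of bay below 0.002 m and distance between pack_contacts and bay_contacts below 0.0045 m and value of joint each of catch_near, catch_far below 0.03 rad), for 0.2 s.
At the end, for the whole second after the job is handed in: The orange-capped pack lies at rest in the cradle (underside within 2 mm of the cradle floor, upright within 0.06 rad, contact point within 4.5 mm of the bay's), both catches are back within 0.03 rad of rest, and the cover is within 4 mm of shut (all of step 2 and value of joint cover below 0.004 m and angle between pack's own z axis and vertical below 0.06 rad and linear speed of pack below 0.02 m/s); the robot touches nothing.
It fails at once if the grey-capped pack is shifted more than 15 mm (distance of other_pack from where it was at the start of the episode above 0.015 m).
It fails at once if a bystander is pushed more than 25 mm (distance of any of mug, pen_pot, tape_dispenser, stapler, sticky_notes, calculator, usb_stick, glue_stick from where it was at the start of the episode above 0.025 m).
It fails at once if a bystander is tipped over (angle between any of mug, pen_pot, tape_dispenser, stapler, sticky_notes, calculator, usb_stick, glue_stick's own z axis and vertical above 0.35 rad).
It also fails if it takes over 72 s, if anything falls off the work surface, if the arm or the gripper's body presses on something with over 40 N, if the wrist force passes 120 N, or if a joint passes its speed limit or range.

## Working session

There is one attempt and no reset: what is moved stays moved. The work goes in short steps, Python scripts to look and compute and a tool call to move; the robot and the scene stay as the last step left them, time stands still between calls to the robot, and variables do not carry over. Pictures are saved under pics/ and viewed, at most 10 in all, crops included, and the job is handed in when it is done.

Besides the shell and the picture viewer there is one more tool, called as name([rows], argument=value, ...), one row to a line, values as JSON. carry_out: Moves the arm, as the interface text tells. Its arguments: {"type":"object","properties":{"moves":{"type":"array","items":{"type":"object","properties":{"jaw":{"type":"number"},"dx":{"type":"number"},"dy":{"type":"number"},"dz":{"type":"number"},"yaw":{"type":"number"}}}},"grip_force":{"type":"number"}},"required":["moves"]}

```bash
mkdir -p pics; cat > h.py <<'E'
import numpy as np, cv2
from plant import *
def snap(n,f=None):
    m=camera_model(n); im=read_camera(n)
    if f: cv2.imwrite('pics/'+f,im[:,:,::-1])
    return im,m
def ray(m,uv):
    K=np.array(m['camera_matrix']);V=np.array(m['view']);k=m['k1']
    d=np.array([(uv[0]-K[0,2])/K[0,0],(uv[1]-K[1,2])/K[1,1]]);p=d.copy()
    for _ in range(30): p=d/(1+k*(p@p))
    R=V[:3,:3];return -R.T@V[:3,3], R.T@np.array([p[0],-p[1],-1])
def onz(m,uv,z):
    o,d=ray(m,uv);return o+d*(z-o[2])/d[2]
def proj(m,P):
    K=np.array(m['camera_matrix']);V=np.array(m['view']);c=V[:3,:3]@np.array(P)+V[:3,3]
    p=np.array([c[0],-c[1]])/-c[2];p=p*(1+m['k1']*(p@p));return np.array([K[0,0]*p[0]+K[0,2],K[1,1]*p[1]+K[1,2]])
E
python3 - <<'E'
from h import *
a,m=snap('scene','s0.png');b,m2=snap('side','d0.png')
for q in(m,m2):print(np.round(ray(q,(320,200)),3),q['camera_matrix'][0][0],q['k1'])
print(read_state())
E
```

```text
[[-0.495  0.638  0.67 ]
 [ 0.749 -0.524 -0.406]] 470.240283351672 0.003035922411562229
[[ 0.432 -1.418  0.647]
 [ 0.067  0.926 -0.372]] 414.7724574974186 -0.057703771128649585
{'t': 0.1, 'q': array([-1.25240769e+00,  1.31082260e-01,  1.48915895e+00, -4.15492866e-06,
        1.52299961e+00, -8.53875889e-02]), 'dq': array([ 0.00079173, -0.00090011, -0.00294679, -0.00051194,  0.0004127 ,
        0.0016275 ]), 'joint_torque': array([ 8.90547417e-04, -5.61343825e+01, -4.93094265e+01,  7.69788120e-02,
        2.91229854e-02, -9.98602809e-05]), 'tool_pos': array([ 0.23560233, -0.55125432,  0.21770064]), 'orientation': array([-3.07618268e+00, -6.29622591e-01,  3.07244325e-04]), 'force': array([ 0.22983725, -0.00552297,  0.00634054]), 'wrist_torque': array([-0.05786972,  0.00678198, -0.01137512]), 'gripper_force': 0.0, 'opening': 0.09293570847009795}
```

View pics/s0.png

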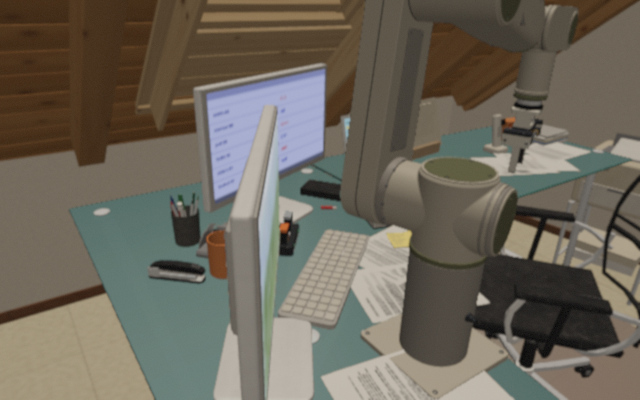

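View pics/d0.png

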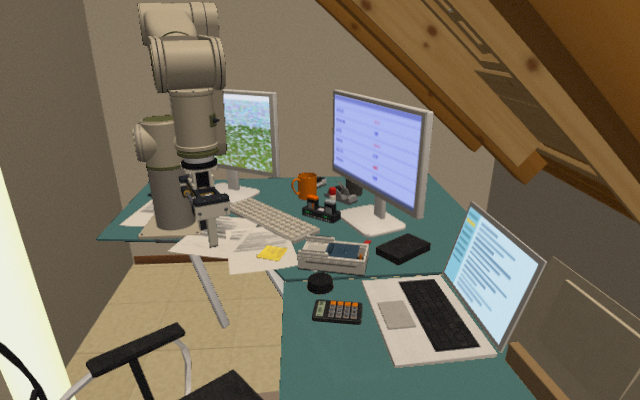

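The scene view shows the charger and orange pack at about (287,232). The side view shows the charger at (321,210), the printer at (335,254) and the calculator at (337,312). I'll enlarge the side crop.

```bash
python3 - <<'E'
from h import *
b=cv2.imread('pics/d0.png')[165:285,240:400]
cv2.imwrite('pics/d0c.png',cv2.resize(b,None,fx=5,fy=5,interpolation=cv2.INTER_CUBIC)[:600,:800])
m=camera_model('side')
for uv,z in [((321,214),.03),((335,250),.05),((271,253),.02),((305,262),.0),((330,198),.076),((311,200),.076),((340,224),0),((320,285),0)]: print(uv,onz(m,uv,z).round(3))
E
```

```text
(321, 214) [ 0.536 -0.02   0.03 ]
(335, 250) [ 0.554 -0.334  0.05 ]
(271, 253) [ 0.361 -0.284  0.02 ]
(305, 262) [ 0.465 -0.312  0.   ]
(330, 198) [0.573 0.022 0.076]
(311, 200) [0.501 0.007 0.076]
(340, 224) [ 0.604 -0.048  0.   ]
(320, 285) [ 0.501 -0.442  0.   ]
```

View pics/d0c.png

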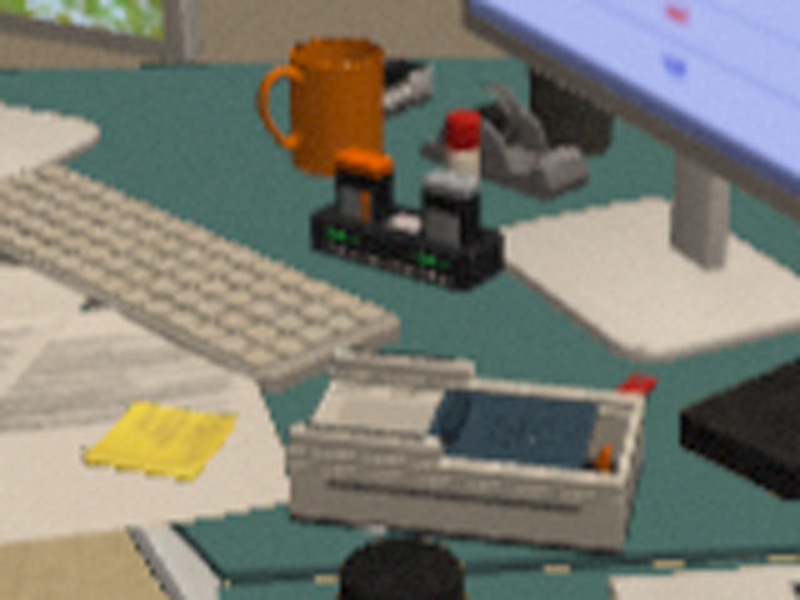

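The crop shows the orange cap at about (312,197) and the grey cap at (330,201). The charger's front faces the camera. The printer's bay and cover are on the right with an orange catch at (361,256), so printer +x is roughly world +x.

```bash
python3 - <<'E'
from h import *
m=camera_model('side')
for n,uv,z in [('orange',(312.4,196.4),.076),('grey',(330.4,201),.076),('pBLn',(298.2,266.6),0),('pBRn',(365,275),0),('pTRf',(369,243.4),.05),('pTRn',(366.4,257.5),.05),('ribtop',(330.5,249.5),.058),('chgBR',(332,222),0),('mug',(307,198),0),('red',(333,188),.085),('stick',(367,242),.0)]: print(n,onz(m,uv,z).round(3))
w=camera_model('wrist');print(np.round(w['view'],3),w['camera_matrix'][0][0]); print(read_state()['tool_pos'])
import cv2
from scipy.spatial.transform import Rotation as R
print(R.from_rotvec(read_state()['orientation']).as_matrix().round(3))
E
```

```text
orange [0.508 0.044 0.076]
grey [ 0.571 -0.008  0.076]
pBLn [ 0.443 -0.338  0.   ]
pBRn [ 0.635 -0.4    0.   ]
pTRf [ 0.663 -0.3    0.05 ]
pTRn [ 0.64  -0.386  0.05 ]
ribtop [ 0.54  -0.344  0.058]
chgBR [ 0.576 -0.028  0.   ]
mug [0.494 0.221 0.   ]
red [0.592 0.105 0.085]
stick [ 0.677 -0.196  0.   ]
[[ 0.393 -0.919 -0.001 -0.598]
 [ 0.882  0.377 -0.282  0.033]
 [ 0.26   0.11   0.959 -0.392]
 [ 0.     0.     0.     1.   ]] 349.1675548622633
[ 0.23560233 -0.55125432  0.21770064]
[[ 0.92   0.393 -0.001]
 [ 0.393 -0.92   0.002]
 [ 0.    -0.002 -1.   ]]
```

carry_out([
  {"dx": 0.053,"dy": -0.013,"dz": -0.005},
  {"dx": 0.053,"dy": -0.013,"dz": -0.005},
  {"dx": 0.053,"dy": -0.013,"dz": -0.005},
  {"dx": 0.053,"dy": -0.013,"dz": -0.005},
  {"dx": 0.053,"dy": -0.013,"dz": -0.005},
  {"dx": 0.053,"dy": -0.013,"dz": -0.005},
  {"dx": 0.053,"dy": -0.013,"dz": -0.005},
  {"jaw": 0.04,"yaw": -0.171},
])

```text
invalid input at $.moves[0]: expected keys jaw, dx, dy, dz, yaw
```

carry_out([
  {"yaw": -0.171},
  {"yaw": -0.171},
  {"yaw": -0.171},
  {"yaw": -0.171},
  {"yaw": 0},
])

```text
invalid input at $.moves[0]: expected keys jaw, dx, dy, dz, yaw
```

```bash
python3 - <<'E'
from h import *
m=camera_model('side')
for n,uv,z in [('monfoot',(380,218),.012),('scrNear',(424,222),.12),('scrFar',(333,176),.12)]: print(n,onz(m,uv,z).round(3))
snap('wrist','w1.png'); s=read_state();print(s['tool_pos'],s['q'],s['force'],s['opening'])
E
```

```text
monfoot [ 0.755 -0.033  0.012]
scrNear [ 0.827 -0.308  0.12 ]
scrFar [0.596 0.148 0.12 ]
[ 0.23561821 -0.55133297  0.21784473] [-1.25242030e+00  1.30980807e-01  1.48900693e+00 -9.45660752e-06
  1.52300501e+00 -8.54099230e-02] [ 0.04664685 -0.7282431  -0.2962737 ] 0.09333451916402136
```

View pics/w1.png

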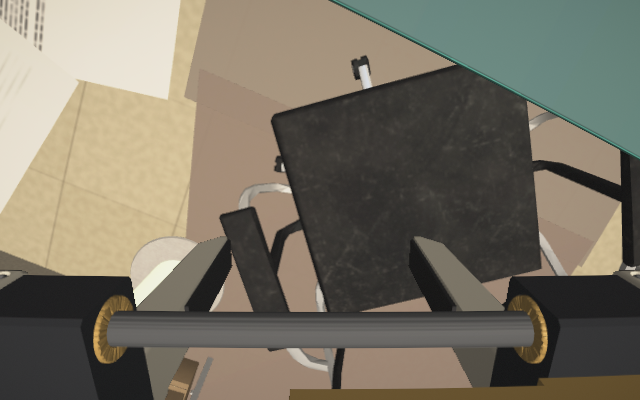

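The two moves were refused because every row needs all the keys. The wrist view confirms that image-up is tool +x and that the fingertips sit at the lower edge. I'll resend the moves.

carry_out([
  {"jaw": 0.04,"dx": 0.053,"dy": -0.013,"dz": -0.005,"yaw": 0},
  {"jaw": 0.04,"dx": 0.053,"dy": -0.013,"dz": -0.005,"yaw": 0},
  {"jaw": 0.04,"dx": 0.053,"dy": -0.013,"dz": -0.005,"yaw": 0},
  {"jaw": 0.04,"dx": 0.053,"dy": -0.013,"dz": -0.005,"yaw": 0},
  {"jaw": 0.04,"dx": 0.053,"dy": -0.013,"dz": -0.005,"yaw": 0},
  {"jaw": 0.04,"dx": 0.053,"dy": -0.013,"dz": -0.005,"yaw": 0},
  {"jaw": 0.04,"dx": 0.04,"dy": -0.013,"dz": -0.005,"yaw": 0},
  {"jaw": 0.04,"dx": 0,"dy": 0,"dz": 0,"yaw": -0.171},
])

```text
t: 1.15
tool_pos: [0.5315, -0.3247, 0.2536]
orientation: [-3.009, -0.9, -0.001]
force: [-1.0, 0.2, 0.3]
opening: 0.0398
gripper_force: 0.0
```

carry_out([
  {"jaw": 0.04,"dx": 0,"dy": 0,"dz": 0,"yaw": -0.171},
  {"jaw": 0.04,"dx": 0,"dy": 0,"dz": 0,"yaw": -0.171},
  {"jaw": 0.04,"dx": 0,"dy": 0,"dz": 0,"yaw": -0.171},
  {"jaw": 0.04,"dx": 0,"dy": 0,"dz": 0,"yaw": -0.171},
  {"jaw": 0.04,"dx": 0,"dy": 0,"dz": 0,"yaw": 0},
])

```text
t: 1.78
tool_pos: [0.5291, -0.3273, 0.2532]
orientation: [-2.54, -1.848, 0.0]
force: [-0.9, 0.4, 0.4]
opening: 0.04
gripper_force: 0.0
```

```bash
python3 - <<'E'
from h import *
snap('wrist','w2.png'); s=read_state();print(s['tool_pos'],s['orientation'],s['q'],s['force'],s['opening'])
E
```

```text
[ 0.52910043 -0.32730131  0.25327957] [-2.54267779e+00 -1.84412414e+00  2.40221899e-04] [-6.36388310e-01  1.79083891e-01  1.37178487e+00  2.73259568e-05
  1.59131636e+00 -3.20559775e-01] [-0.96944744 -0.19060186  0.28155371] 0.04022864025440822
```

View pics/w2.png

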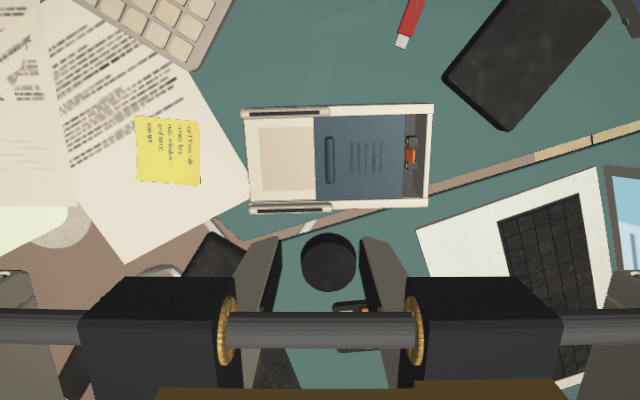

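The wrist view shows the printer with its rib at about (330,160), the +x wall corners at (434,104) and (429,207), and the cover's edge at x of about 403.

```bash
python3 - <<'E'
from h import *
from scipy.spatial.transform import Rotation as R
m=camera_model('wrist');a=onz(m,(434,104),.05)[:2];b=onz(m,(429,207),.05)[:2];c=onz(m,(244,109),.05)[:2]
print(a,b,c,np.linalg.norm(a-b),np.linalg.norm(a-c))
y=(a-b)/np.linalg.norm(a-b);x1=(a-c)/np.linalg.norm(a-c)
print('yaw',np.degrees([np.arctan2(-y[0],y[1]),np.arctan2(x1[1],x1[0])]))
rib=[onz(m,u,.058)[:2] for u in((330,137),(330,184),(330,160.5))];print('rib',rib,np.linalg.norm(rib[0]-rib[1]))
th=np.mean([np.arctan2(-y[0],y[1]),np.arctan2(x1[1],x1[0])])
ex=np.array([np.cos(th),np.sin(th)]);ey=np.array([-ex[1],ex[0]])
P=(a+b)/2-.1*ex;print('printer',P,'rib local',[(ex@(r-P),ey@(r-P)) for r in rib])
e=onz(m,(403,158),.045)[:2]-P;print('cover edge local',ex@e,ey@e)
s=read_state();t=R.from_rotvec(s['orientation']).as_matrix();print('toolx deg',np.degrees(np.arctan2(t[1,0],t[0,0])))
d=np.r_[rib[2]-s['tool_pos'][:2],0];print(t.T@d)
E
```

```text
[ 0.6628303  -0.29564078] [ 0.63241048 -0.40285047] [ 0.47513888 -0.2398646 ] 0.11144183641122472 0.1958036039543723
yaw [-15.84083136 -16.55034745]
rib [array([ 0.55077449, -0.29391524]), array([ 0.53568374, -0.34140304]), array([ 0.54336629, -0.31722141])] 0.049827921890395574
printer [ 0.55158888 -0.32135391] rib local [(np.float64(-0.008435187800619155), np.float64(0.026122616486940118)), (np.float64(-0.009681900290469718), np.float64(-0.02368970636477011)), (np.float64(-0.009048903841144228), np.float64(0.0016750757770569195))]
cover edge local 0.07050428749002241 -0.000460443250253912
toolx deg 71.90438618309379
[ 1.40123728e-02  1.04294035e-02 -2.79531486e-06]
```

carry_out([
  {"jaw": 0.04,"dx": 0.014,"dy": 0.01,"dz": 0.05,"yaw": -0.033},
  {"jaw": 0.04,"dx": 0,"dy": 0,"dz": 0.05,"yaw": 0},
  {"jaw": 0.04,"dx": 0,"dy": 0,"dz": 0.05,"yaw": 0},
  {"jaw": 0.04,"dx": 0,"dy": 0,"dz": 0.03,"yaw": 0},
  {"jaw": 0.04,"dx": 0,"dy": 0,"dz": 0.023,"yaw": 0},
  {"jaw": 0.0,"dx": 0,"dy": 0,"dz": 0,"yaw": 0},
  {"jaw": 0.0,"dx": 0,"dy": 0,"dz": 0,"yaw": 0},
  {"jaw": 0.0,"dx": 0,"dy": 0,"dz": 0,"yaw": 0},
], grip_force=20)

```text
t: 2.82
tool_pos: [0.544, -0.3178, 0.0523]
orientation: [2.508, 1.889, 0.001]
force: [-0.7, 0.2, 0.3]
opening: 0.0145
gripper_force: 1.0
```

carry_out([
  {"jaw": 0.0,"dx": 0,"dy": 0,"dz": 0,"yaw": 0},
  {"jaw": 0.0,"dx": 0,"dy": 0,"dz": 0,"yaw": 0},
  {"jaw": 0.0,"dx": 0,"dy": 0,"dz": 0,"yaw": 0},
])

```text
t: 3.2
tool_pos: [0.5437, -0.3177, 0.0521]
orientation: [2.508, 1.89, 0.001]
force: [-2.4, 0.6, 5.7]
opening: 0.0096
gripper_force: 20.0
```

carry_out([
  {"jaw": 0.0,"dx": 0,"dy": -0.015,"dz": 0,"yaw": 0},
  {"jaw": 0.0,"dx": 0,"dy": -0.015,"dz": 0,"yaw": 0},
  {"jaw": 0.0,"dx": 0,"dy": -0.015,"dz": 0,"yaw": 0},
  {"jaw": 0.0,"dx": 0,"dy": -0.015,"dz": 0,"yaw": 0},
  {"jaw": 0.0,"dx": 0,"dy": -0.01,"dz": 0,"yaw": 0},
  {"jaw": 0.0,"dx": 0,"dy": -0.005,"dz": 0,"yaw": 0},
  {"jaw": 0.0,"dx": 0,"dy": -0.003,"dz": 0,"yaw": 0},
  {"jaw": 0.0,"dx": 0,"dy": 0,"dz": 0,"yaw": 0},
])

```text
t: 4.2
tool_pos: [0.469, -0.2959, 0.0521]
orientation: [2.507, 1.89, 0.002]
force: [0.2, 1.7, 8.5]
opening: 0.0096
gripper_force: 20.0
```

carry_out([
  {"jaw": 0.0,"dx": 0,"dy": -0.003,"dz": 0,"yaw": 0},
  {"jaw": 0.0,"dx": 0,"dy": 0,"dz": 0,"yaw": 0},
  {"jaw": 0.03,"dx": 0,"dy": 0,"dz": 0,"yaw": 0},
  {"jaw": 0.03,"dx": 0,"dy": 0,"dz": 0,"yaw": 0},
  {"jaw": 0.03,"dx": 0,"dy": 0,"dz": 0,"yaw": 0},
  {"jaw": 0.03,"dx": 0,"dy": 0,"dz": -0.06,"yaw": 0},
  {"jaw": 0.06,"dx": 0,"dy": 0,"dz": -0.06,"yaw": 0},
  {"jaw": 0.06,"dx": 0,"dy": 0,"dz": -0.06,"yaw": 0},
])

```text
t: 5.2
tool_pos: [0.4647, -0.2946, 0.2321]
orientation: [-2.508, -1.89, 0.0]
force: [1.5, -0.4, -0.3]
opening: 0.0452
gripper_force: 0.0
```

```bash
python3 - <<'E'
from h import *
from scipy.spatial.transform import Rotation as R
im,m=snap('wrist','w3.png');s=read_state()
t=R.from_rotvec(s['orientation']).as_matrix()
print(s['tool_pos'],np.degrees(np.arctan2(t[1,0],t[0,0])),s['force'])
P=np.array([.5516,-.3214]);th=np.radians(-16.2);ex=np.array([np.cos(th),np.sin(th)])
hsv=cv2.cvtColor(im,cv2.COLOR_RGB2HSV)
print([proj(m,np.r_[P+ex*d,z]).round() for d,z in((-.088,.058),(.045,.008),(.1,.05))])
E
```

```text
[ 0.46767821 -0.29685481  0.24218255] 74.01066010494435 [ 1.94217172 -1.63729769  6.67522289]
[array([323., 180.]), array([439., 170.]), array([504., 179.])]
```

View pics/w3.png

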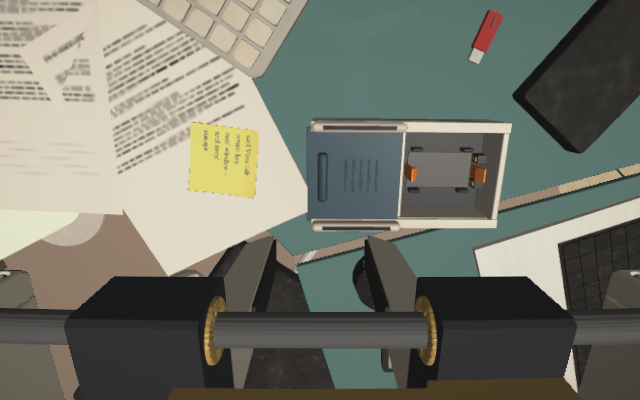

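The cover is fully back, with the rib at (322,177). The bay is open, with the catches at (411,173) and (479,174). Next is the charger.

carry_out([
  {"jaw": 0.06,"dx": 0.058,"dy": -0.012,"dz": -0.003,"yaw": 0},
  {"jaw": 0.06,"dx": 0.058,"dy": -0.012,"dz": -0.003,"yaw": 0},
  {"jaw": 0.06,"dx": 0.058,"dy": -0.012,"dz": -0.003,"yaw": 0},
  {"jaw": 0.06,"dx": 0.058,"dy": -0.012,"dz": -0.003,"yaw": 0},
  {"jaw": 0.06,"dx": 0.058,"dy": -0.012,"dz": -0.003,"yaw": 0},
  {"jaw": 0.06,"dx": 0,"dy": 0,"dz": 0,"yaw": -0.17},
  {"jaw": 0.06,"dx": 0,"dy": 0,"dz": 0,"yaw": -0.17},
  {"jaw": 0.06,"dx": 0,"dy": 0,"dz": 0,"yaw": -0.17},
])

```text
t: 6.25
tool_pos: [0.4872, 0.0008, 0.2451]
orientation: [-1.943, -2.468, 0.001]
force: [0.0, 0.9, 0.1]
opening: 0.06
gripper_force: 0.0
```

carry_out([
  {"jaw": 0.06,"dx": 0,"dy": 0,"dz": 0,"yaw": -0.17},
  {"jaw": 0.06,"dx": 0,"dy": 0,"dz": 0,"yaw": -0.17},
  {"jaw": 0.06,"dx": 0,"dy": 0,"dz": 0,"yaw": -0.17},
  {"jaw": 0.06,"dx": 0,"dy": 0,"dz": 0,"yaw": -0.17},
  {"jaw": 0.06,"dx": 0,"dy": 0,"dz": 0,"yaw": -0.17},
  {"jaw": 0.06,"dx": 0,"dy": 0,"dz": 0,"yaw": -0.17},
  {"jaw": 0.06,"dx": 0,"dy": 0,"dz": 0,"yaw": -0.17},
  {"jaw": 0.06,"dx": 0,"dy": 0,"dz": 0,"yaw": -0.17},
])

```text
t: 7.25
tool_pos: [0.4872, 0.0004, 0.2451]
orientation: [0.04, -3.141, 0.0]
force: [-0.1, -1.0, 0.2]
opening: 0.0598
gripper_force: 0.0
```

carry_out([
  {"jaw": 0.06,"dx": 0,"dy": 0,"dz": 0,"yaw": -0.17},
  {"jaw": 0.06,"dx": 0,"dy": 0,"dz": 0,"yaw": -0.17},
  {"jaw": 0.06,"dx": 0,"dy": 0,"dz": 0,"yaw": -0.17},
  {"jaw": 0.06,"dx": 0,"dy": 0,"dz": 0,"yaw": -0.17},
  {"jaw": 0.06,"dx": 0,"dy": 0,"dz": 0,"yaw": -0.17},
  {"jaw": 0.06,"dx": 0,"dy": 0,"dz": 0,"yaw": 0},
])

```text
t: 8.0
tool_pos: [0.4872, 0.0004, 0.2452]
orientation: [1.322, -2.849, -0.0]
force: [0.1, 0.6, -0.3]
opening: 0.0601
gripper_force: 0.0
```

```bash
python3 - <<'E'
from h import *
from scipy.spatial.transform import Rotation as R
im,m=snap('wrist','w4.png');s=read_state()
t=R.from_rotvec(s['orientation']).as_matrix()
print(s['tool_pos'],np.degrees(np.arctan2(t[1,0],t[0,0])),s['q'],s['force'])
hsv=cv2.cvtColor(im,cv2.COLOR_RGB2HSV)
mk=cv2.inRange(hsv,(5,170,120),(16,255,255))
n,l,st,c=cv2.connectedComponentsWithStats(mk)
for i in range(1,n):
    if st[i,4]>40: print(st[i],c[i],onz(m,c[i],.076).round(4),cv2.minAreaRect(np.argwhere(l==i)[:,::-1].astype(np.float32)))
print(proj(m,(.508,.044,.076)),proj(m,(.571,-.008,.076)))
E
```

```text
[4.87212326e-01 4.35305439e-04 2.45272258e-01] -130.36200995637708 [-1.04362616e-01 -1.88331850e-01  1.75252471e+00 -3.32763622e-05
  1.57786470e+00 -2.54150548e+00] [-0.37129297  0.59227567 -0.32562892]
[321 222  39  21 751] [339.99467377 232.09986684] [0.5083 0.0581 0.076 ] ((340.0806884765625, 232.16421508789062), (19.415328979492188, 38.376319885253906), 88.26429748535156)
[331.52970465 222.11318201] [251.80382023 222.94709735]
```

View pics/w4.png

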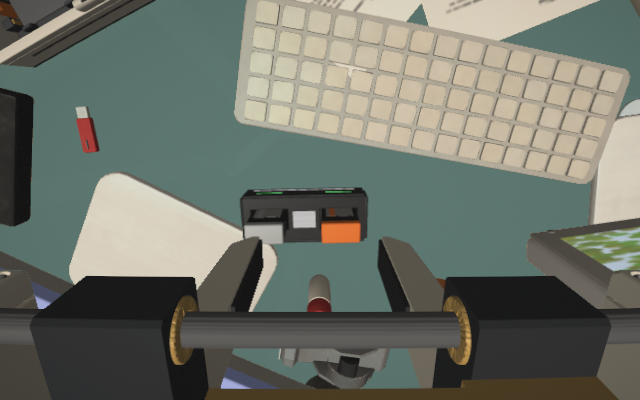

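The charger is at columns 242–367, with the orange cap at (340,232) and the grey cap at about (264,232).

```bash
python3 - <<'E'
from h import *
from scipy.spatial.transform import Rotation as R
im=cv2.cvtColor(cv2.imread('pics/w4.png'),cv2.COLOR_BGR2HSV)
m=camera_model('wrist');s=read_state();t=R.from_rotvec(s['orientation']).as_matrix()
sub=im[218:246,240:290];mk=((sub[...,2]>125)&(sub[...,1]<50)).astype(np.uint8)
n,l,st,c=cv2.connectedComponentsWithStats(mk);i=1+np.argmax(st[1:,4]);print(st[i],c[i]+[240,218])
g=onz(m,c[i]+[240,218],.076);o=onz(m,(340.,232.1),.076);print(g,o,np.linalg.norm(g-o))
v=o-g;print('y_c deg',np.degrees(np.arctan2(v[1],v[0])))
q=[onz(m,u,.03)[:2] for u in((245,196),(366,195),(366,241),(246,242))];c0=np.mean(q,0);print('chg',c0,np.linalg.norm(q[0]-q[1]),np.linalg.norm(q[1]-q[2]), 'mid packs',(g+o)[:2]/2)
# sanity side view triangulate orange
sd=camera_model('side');o1,d1=ray(m,(340,232.1));o2,d2=ray(sd,(312.4,196.4))
A=np.c_[d1,-d2];k=np.linalg.lstsq(A,o2-o1,rcond=None)[0];print('tri',o1+k[0]*d1,o2+k[1]*d2)
print('tool frame delta',t.T@(o-s['tool_pos']))
E
```

```text
[  4   7  39  21 626] [265.05750799 233.29552716]
[0.56841938 0.00895427 0.076     ] [0.5085217  0.05806945 0.076     ] 0.0774598734827068
y_c deg 140.64877488749588
chg [0.53829765 0.03560935] 0.13776926091853298 0.056621195954779734 mid packs [0.53847054 0.03351186]
tri [0.50985739 0.06024016 0.06973414] [0.50875454 0.06020037 0.06948526]
tool frame delta [-0.05776472  0.0210259   0.1692632 ]
```

carry_out([
  {"jaw": 0.06,"dx": -0.029,"dy": 0.011,"dz": 0.04,"yaw": -0.017},
  {"jaw": 0.06,"dx": -0.029,"dy": 0.011,"dz": 0.04,"yaw": 0},
  {"jaw": 0.06,"dx": 0,"dy": 0,"dz": 0.04,"yaw": 0},
  {"jaw": 0.06,"dx": 0,"dy": 0,"dz": 0.02,"yaw": 0},
  {"jaw": 0.06,"dx": 0,"dy": 0,"dz": 0,"yaw": 0},
])

```text
t: 8.68
tool_pos: [0.5057, 0.0592, 0.1035]
orientation: [1.342, -2.836, -0.003]
force: [-0.3, 0.2, 0.2]
opening: 0.0599
gripper_force: 0.0
```

```bash
python3 - <<'E'
from h import *
im,m=snap('wrist');s=read_state()
cv2.imwrite('pics/w5.png',im[150:400,100:560,::-1])
print(s['tool_pos'],s['force'],s['q'][5], proj(m,(.5085,.058,.076)), proj(m,s['tool_pos']))
E
```

```text
[0.50689164 0.05917204 0.10524462] [ 0.09363623 -0.03753366  0.67726492] -2.4398511387277906 [314.27525788 232.42628096] [317.4210988  253.35336015]
```

View pics/w5.png

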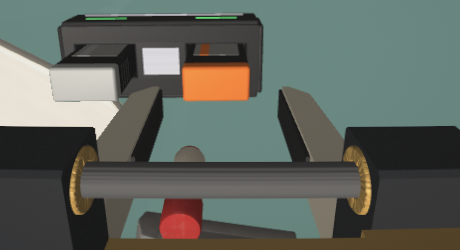

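The cap's top spans full-image columns 283–348 and rows 215–250. It is centred between the fingers to about 1.5 mm, so I'll descend and grip.

carry_out([
  {"jaw": 0.06,"dx": 0,"dy": -0.0015,"dz": 0.03,"yaw": 0},
  {"jaw": 0.06,"dx": 0,"dy": 0,"dz": 0.025,"yaw": 0},
  {"jaw": 0.06,"dx": 0,"dy": 0,"dz": 0.009,"yaw": 0},
  {"jaw": 0.03,"dx": 0,"dy": 0,"dz": 0,"yaw": 0},
  {"jaw": 0.03,"dx": 0,"dy": 0,"dz": 0,"yaw": 0},
  {"jaw": 0.03,"dx": 0,"dy": 0,"dz": 0,"yaw": 0},
  {"jaw": 0.03,"dx": 0,"dy": 0,"dz": 0,"yaw": 0},
  {"jaw": 0.03,"dx": 0,"dy": 0,"dz": 0,"yaw": 0},
], grip_force=25)

```text
t: 9.72
tool_pos: [0.5097, 0.0583, 0.0432]
orientation: [-1.347, 2.836, -0.001]
force: [-1.1, -0.6, 6.2]
opening: 0.0396
gripper_force: 25.0
```

carry_out([
  {"jaw": 0.03,"dx": 0,"dy": 0,"dz": -0.02,"yaw": 0},
  {"jaw": 0.03,"dx": 0,"dy": 0,"dz": -0.03,"yaw": 0},
  {"jaw": 0.03,"dx": 0,"dy": 0,"dz": -0.04,"yaw": 0},
  {"jaw": 0.03,"dx": 0,"dy": 0,"dz": -0.03,"yaw": 0},
  {"jaw": 0.03,"dx": 0,"dy": 0,"dz": 0,"yaw": 0},
])

```text
t: 10.35
tool_pos: [0.5107, 0.0583, 0.1649]
orientation: [-1.346, 2.833, -0.004]
force: [0.2, 0.3, -1.2]
opening: 0.0399
gripper_force: 25.0
```

```bash
python3 - <<'E'
from h import *
from scipy.spatial.transform import Rotation as R
sd=camera_model('side');f=lambda a,b:(240+a/5,165+b/5)
pt={n:onz(sd,f(a,b),z)[:2] for n,a,b,z in[('kbR',400,325,.014),('kbN',270,380,.0),('foot',640,355,.0),('footL',505,240,.012),('usb',620,385,.005),('chgN',465,290,0),('chgL',315,245,0),('prF',340,352,.064),('prR',645,392,.05)]}
print({k:v.round(3) for k,v in pt.items()})
def sg(p,a,b):
    t=np.clip((p-a)@(b-a)/((b-a)@(b-a)),0,1);return np.linalg.norm(p-a-t*(b-a))
E=[('kbR','kbN'),('foot','footL'),('usb','usb'),('chgN','chgL'),('prF','prR')]
best=max(((min(sg(np.array([x,y]),pt[a],pt[b]) for a,b in E),x,y) for x in np.arange(.5,.68,.005) for y in np.arange(-.28,0,.005)));print(best)
s=read_state();t=R.from_rotvec(s['orientation']).as_matrix();print(s['tool_pos'],s['q'],s['opening'],s['gripper_force'])
print(t.T@(np.array([best[1],best[2],s['tool_pos'][2]])-s['tool_pos']),np.degrees(np.arctan2(t[1,0],t[0,0])))
E
```

```text
{'kbR': array([ 0.525, -0.121]), 'kbN': array([ 0.433, -0.17 ]), 'foot': array([ 0.689, -0.152]), 'footL': array([0.616, 0.025]), 'usb': array([ 0.666, -0.205]), 'chgN': array([ 0.579, -0.037]), 'chgL': array([0.471, 0.054]), 'prF': array([ 0.477, -0.259]), 'prR': array([ 0.663, -0.3  ])}
(np.float64(0.09509878382794737), np.float64(0.5950000000000001), np.float64(-0.18499999999999994))
[0.51072105 0.05825411 0.16487206] [ 1.38335254e-02 -7.79310208e-02  1.79900650e+00 -4.37404560e-05
  1.41449569e+00 -2.44413175e+00] 0.039868361729600545 24.997188448905945
[ 0.13536273 -0.21897988  0.00049773] -129.16807106162838<stdin>:7: RuntimeWarning: invalid value encountered in scalar divide
```

carry_out([
  {"jaw": 0.03,"dx": 0.0254,"dy": -0.038,"dz": 0,"yaw": 0},
  {"jaw": 0.03,"dx": 0.0254,"dy": -0.038,"dz": 0,"yaw": 0},
  {"jaw": 0.03,"dx": 0.0254,"dy": -0.038,"dz": 0,"yaw": 0},
  {"jaw": 0.03,"dx": 0.0254,"dy": -0.038,"dz": 0,"yaw": 0},
  {"jaw": 0.03,"dx": 0.0254,"dy": -0.038,"dz": 0,"yaw": 0},
  {"jaw": 0.03,"dx": 0,"dy": 0,"dz": 0,"yaw": 0.1725},
  {"jaw": 0.03,"dx": 0,"dy": 0,"dz": 0,"yaw": 0.1725},
  {"jaw": 0.03,"dx": 0,"dy": 0,"dz": 0,"yaw": 0.1725},
])

```text
t: 11.35
tool_pos: [0.5816, -0.1248, 0.1594]
orientation: [0.471, -3.085, 0.067]
force: [-0.8, -0.3, -1.3]
opening: 0.0399
gripper_force: 25.0
```

carry_out([
  {"jaw": 0.03,"dx": 0,"dy": 0,"dz": 0,"yaw": 0.1725},
  {"jaw": 0.03,"dx": 0,"dy": 0,"dz": 0,"yaw": 0.1725},
  {"jaw": 0.03,"dx": 0,"dy": 0,"dz": 0,"yaw": 0.1725},
  {"jaw": 0.03,"dx": 0,"dy": 0,"dz": 0,"yaw": 0.1725},
  {"jaw": 0.03,"dx": 0,"dy": 0,"dz": 0,"yaw": 0.1725},
  {"jaw": 0.03,"dx": 0,"dy": 0,"dz": 0,"yaw": 0.1725},
  {"jaw": 0.03,"dx": 0,"dy": 0,"dz": 0,"yaw": 0.1725},
  {"jaw": 0.03,"dx": 0,"dy": 0,"dz": 0,"yaw": 0.1725},
])

```text
t: 12.35
tool_pos: [0.5816, -0.1246, 0.1595]
orientation: [1.605, 2.686, -0.072]
force: [0.7, 0.5, -0.8]
opening: 0.0396
gripper_force: 25.0
```

carry_out([
  {"jaw": 0.03,"dx": 0,"dy": 0,"dz": 0,"yaw": 0.1725},
  {"jaw": 0.03,"dx": 0,"dy": 0,"dz": 0,"yaw": 0.1725},
  {"jaw": 0.03,"dx": 0,"dy": 0,"dz": 0,"yaw": 0.1725},
  {"jaw": 0.03,"dx": 0,"dy": 0,"dz": 0,"yaw": 0.1725},
  {"jaw": 0.03,"dx": 0,"dy": 0,"dz": 0,"yaw": 0.1725},
  {"jaw": 0.03,"dx": 0,"dy": 0,"dz": 0,"yaw": 0.1725},
  {"jaw": 0.03,"dx": 0,"dy": 0,"dz": 0,"yaw": 0.1725},
  {"jaw": 0.03,"dx": 0,"dy": 0,"dz": 0,"yaw": 0.1725},
])

```text
t: 13.35
tool_pos: [0.5816, -0.1246, 0.1595]
orientation: [2.923, 1.042, -0.043]
force: [0.3, -0.5, -0.9]
opening: 0.04
gripper_force: 25.0
```

carry_out([
  {"jaw": 0.03,"dx": 0,"dy": 0,"dz": 0,"yaw": 0.1725},
  {"jaw": 0.03,"dx": 0,"dy": 0,"dz": 0,"yaw": 0.1725},
  {"jaw": 0.03,"dx": 0,"dy": 0,"dz": 0,"yaw": 0.1725},
  {"jaw": 0.03,"dx": 0,"dy": 0,"dz": 0,"yaw": 0.1725},
  {"jaw": 0.03,"dx": 0,"dy": 0,"dz": 0,"yaw": 0.1725},
  {"jaw": 0.03,"dx": 0,"dy": 0,"dz": 0,"yaw": 0.1725},
  {"jaw": 0.03,"dx": 0,"dy": 0,"dz": 0,"yaw": 0},
])

```text
t: 14.22
tool_pos: [0.5817, -0.1246, 0.1599]
orientation: [3.049, -0.529, -0.008]
force: [-0.4, 1.5, -0.4]
opening: 0.0396
gripper_force: 25.0
```

```bash
python3 - <<'E'
from h import *
from scipy.spatial.transform import Rotation as R
im,m=snap('wrist');sd,_=snap('side');s=read_state();t=R.from_rotvec(s['orientation']).as_matrix()
print(s['tool_pos'],s['q'],s['opening'],s['gripper_force'],np.degrees(np.arctan2(t[1,0],t[0,0])))
a=im;b=cv2.resize(sd[170:270,270:430],(640,400),interpolation=cv2.INTER_CUBIC)
o=cv2.resize(np.hstack([a,b]),(800,250));cv2.imwrite('pics/w6.png',o[:,:,::-1])
E
```

```text
[ 0.58204322 -0.12471411  0.16054649] [-0.26717825  0.15423757  1.56958722 -0.04779656  1.41775116  1.65138567] 0.039619021161633405 24.997176826000214 -19.503153408227213
```

View pics/w6.png

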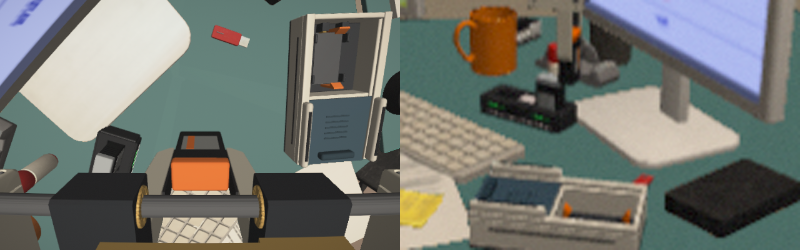

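The wrist view shows the pack held upright, its orange cap at (200,172) in the composite, with the label towards tool +x. The keyboard is at lower left. I'll move away from the keyboard before lowering.

carry_out([
  {"jaw": 0.03,"dx": 0.022,"dy": 0.016,"dz": 0.02,"yaw": -0.058},
  {"jaw": 0.03,"dx": 0.022,"dy": 0.016,"dz": 0.03,"yaw": 0},
  {"jaw": 0.03,"dx": 0,"dy": 0,"dz": 0.04,"yaw": 0},
  {"jaw": 0.03,"dx": 0,"dy": 0,"dz": 0.02,"yaw": 0},
  {"jaw": 0.03,"dx": 0,"dy": 0,"dz": 0.004,"yaw": 0},
  {"jaw": 0.03,"dx": 0,"dy": 0,"dz": 0,"yaw": 0},
])

```text
t: 15.08
tool_pos: [0.6139, -0.1741, 0.0506]
orientation: [3.063, -0.441, -0.004]
force: [0.1, -0.4, -0.0]
opening: 0.0395
gripper_force: 25.0
```

```bash
python3 - <<'E'
from h import *
from scipy.spatial.transform import Rotation as R
s=read_state();t=R.from_rotvec(s['orientation']).as_matrix()
print(s['tool_pos'],s['q'],s['force'],np.degrees(np.arctan2(t[1,0],t[0,0])),t.round(3))
E
```

```text
[ 0.61388076 -0.17408253  0.05063572] [-0.32877018  0.36133874  1.53567814 -0.04975666  1.23899218  1.54380004] [ 0.1459564  -0.36074771 -0.0465202 ] -16.36374538288368 [[ 0.959 -0.282 -0.01 ]
 [-0.282 -0.958 -0.046]
 [ 0.004  0.047 -0.999]]
```

carry_out([
  {"jaw": 0.03,"dx": 0,"dy": 0,"dz": 0.006,"yaw": 0},
  {"jaw": 0.03,"dx": 0,"dy": 0,"dz": 0.004,"yaw": 0},
  {"jaw": 0.03,"dx": 0,"dy": 0,"dz": 0.002,"yaw": 0},
  {"jaw": 0.03,"dx": 0,"dy": 0,"dz": 0,"yaw": 0},
], grip_force=25)

```text
t: 15.58
tool_pos: [0.6133, -0.1747, 0.038]
orientation: [3.063, -0.442, -0.006]
force: [0.2, 0.7, 2.4]
opening: 0.0401
gripper_force: 25.0
```

carry_out([
  {"jaw": 0.05,"dx": 0,"dy": 0,"dz": 0,"yaw": 0},
  {"jaw": 0.05,"dx": 0,"dy": 0,"dz": 0,"yaw": 0},
  {"jaw": 0.05,"dx": 0,"dy": 0,"dz": -0.014,"yaw": 0},
  {"jaw": 0.03,"dx": 0,"dy": 0,"dz": 0,"yaw": 0},
  {"jaw": 0.03,"dx": 0,"dy": 0,"dz": 0,"yaw": 0},
  {"jaw": 0.03,"dx": 0,"dy": 0,"dz": 0,"yaw": 0},
  {"jaw": 0.03,"dx": 0,"dy": 0,"dz": 0,"yaw": 0},
], grip_force=3)

```text
t: 16.45
tool_pos: [0.6137, -0.1743, 0.052]
orientation: [3.062, -0.442, -0.005]
force: [0.1, -2.2, 5.3]
opening: 0.0401
gripper_force: 3.0
```

carry_out([
  {"jaw": 0.03,"dx": -0.011,"dy": 0,"dz": 0,"yaw": 0},
  {"jaw": 0.03,"dx": -0.011,"dy": 0,"dz": 0,"yaw": 0},
  {"jaw": 0.03,"dx": -0.0104,"dy": 0,"dz": 0.0028,"yaw": 0},
  {"jaw": 0.03,"dx": -0.0099,"dy": 0,"dz": 0.0045,"yaw": 0},
])

```text
t: 16.95
tool_pos: [0.5715, -0.1619, 0.0436]
orientation: [3.063, -0.442, -0.007]
force: [0.3, 0.1, -0.1]
opening: 0.0402
gripper_force: 3.0
```

```bash
python3 - <<'E'
from h import *
im,m=snap('wrist');sd,_=snap('side');s=read_state()
print(s['tool_pos'],s['force'],s['opening'],s['gripper_force'])
b=cv2.resize(sd[170:270,270:430],(640,400),interpolation=cv2.INTER_CUBIC)
cv2.imwrite('pics/w7.png',cv2.resize(np.hstack([im,b]),(800,250))[:,:,::-1])
E
```

```text
[ 0.57061411 -0.16169248  0.04287177] [-0.60965585  0.05316406 -0.4893516 ] 0.039967416043305025 2.999718524515629
```

View pics/w7.png

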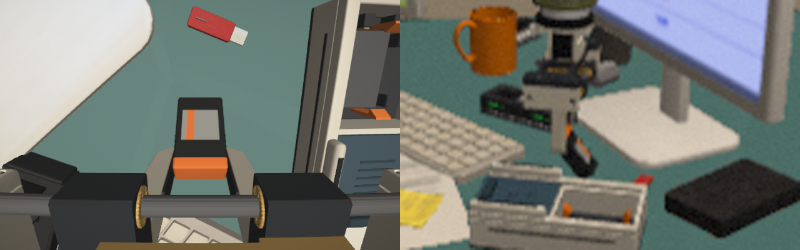

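The pack is pivoting as intended: the label at (200,125) now faces up and the cap is at (200,167). I'll continue the arc.

carry_out([
  {"jaw": 0.03,"dx": -0.0088,"dy": 0,"dz": 0.0062,"yaw": 0},
  {"jaw": 0.03,"dx": -0.0078,"dy": 0,"dz": 0.0076,"yaw": 0},
  {"jaw": 0.03,"dx": -0.0062,"dy": 0,"dz": 0.0087,"yaw": 0},
  {"jaw": 0.03,"dx": -0.0037,"dy": 0,"dz": 0.0078,"yaw": 0},
  {"jaw": 0.03,"dx": 0,"dy": 0,"dz": 0.003,"yaw": 0},
  {"jaw": 0.06,"dx": 0,"dy": 0,"dz": 0,"yaw": 0},
  {"jaw": 0.06,"dx": 0,"dy": 0,"dz": 0,"yaw": 0},
  {"jaw": 0.06,"dx": 0,"dy": 0,"dz": 0,"yaw": 0},
])

```text
t: 18.05
tool_pos: [0.5473, -0.1566, 0.0112]
orientation: [3.063, -0.442, -0.005]
force: [0.2, 0.3, 0.5]
opening: 0.0593
gripper_force: 0.0
```

carry_out([
  {"jaw": 0.06,"dx": 0,"dy": 0,"dz": -0.05,"yaw": 0},
  {"jaw": 0.06,"dx": 0.025,"dy": 0,"dz": -0.05,"yaw": 0},
  {"jaw": 0.06,"dx": 0,"dy": 0,"dz": -0.04,"yaw": 0},
  {"jaw": 0.06,"dx": 0,"dy": 0,"dz": 0,"yaw": 0},
])

```text
t: 18.55
tool_pos: [0.5755, -0.158, 0.1559]
orientation: [3.061, -0.442, 0.007]
force: [0.7, -0.2, -1.3]
opening: 0.0598
gripper_force: 0.0
```

```bash
python3 - <<'E'
from h import *
from scipy.spatial.transform import Rotation as R
im,m=snap('wrist');s=read_state();t=R.from_rotvec(s['orientation']).as_matrix()
print(s['tool_pos'],s['q'],np.degrees(np.arctan2(t[1,0],t[0,0])))
cv2.imwrite('pics/w8.png',im[:,:,::-1])
hsv=cv2.cvtColor(im,cv2.COLOR_RGB2HSV)
# dark / orange / grey pack = not desk (teal hue ~80-100), near the expected spot
k=proj(m,(s['tool_pos'][0],s['tool_pos'][1],.022)).astype(int);print('exp',k)
nd=~((hsv[...,0]>75)&(hsv[...,0]<100)&(hsv[...,1]>60))
nd=cv2.morphologyEx(nd.astype(np.uint8),cv2.MORPH_OPEN,np.ones((5,5)))
n,l,st,c=cv2.connectedComponentsWithStats(nd)
for i in range(1,n):
    if st[i,4]>300:print(st[i],c[i].round(1))
mk=cv2.inRange(hsv,(5,170,120),(16,255,255));n,l,st,c=cv2.connectedComponentsWithStats(mk)
for i in range(1,n):
    if st[i,4]>40:print('or',st[i],c[i].round(1))
E
```

```text
[ 0.57389583 -0.15748992  0.15302906] [-0.3240601   0.1507894   1.58742961 -0.04779225  1.39473937  1.54148476] -16.410221075059653
exp [313 190]
[     0      0    640    400 247013] [312.8 198.5]
or [506  62  21  10 161] [516.1  66.4]
or [484 151  30  10 186] [501.9 155.2]
or [309 175   6  33 192] [311.4 190.6]
or [299 223  43   8 341] [319.8 226.5]
```

View pics/w8.png

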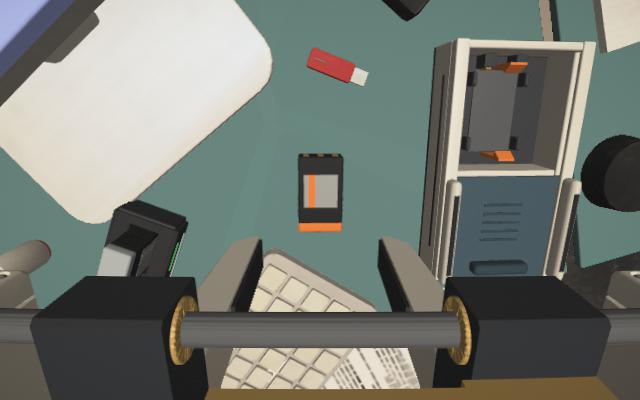

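The pack lies flat with the label up. Its top spans columns 299–342 and rows 157–231, with the cap at (320,227). The bay catches are at (516,66) and (502,155). That was the 11th picture, one over the limit, so I'll work from numbers only from here.

```bash
python3 - <<'E'
from h import *
from scipy.spatial.transform import Rotation as R
m=camera_model('wrist');s=read_state();t=R.from_rotvec(s['orientation']).as_matrix()
q=[onz(m,u,.022) for u in((299,157.5),(342.5,157.5),(342.5,231),(299,231))];c=np.mean(q,0)
print('pack',c,np.linalg.norm(q[0]-q[1]),np.linalg.norm(q[1]-q[2]))
v=q[0]+q[1]-q[2]-q[3];print('pack x deg',np.degrees(np.arctan2(v[1],v[0])))
d=c-s['tool_pos'];d[2]=0;print('tool delta',t.T@d, t[:,2])
a=onz(m,(516.1,66.4),.036);b=onz(m,(501.9,155.2),.036);print('catch mid',(a+b)/2,np.linalg.norm(a-b),np.degrees(np.arctan2(*(a-b)[1::-1])))
P=np.array([.5516,-.3214]);th=np.radians(-16.2);ex=np.array([np.cos(th),np.sin(th)]);print('bay',P+.045*ex)
w=onz(m,(594,42),.05)[:2];w2=onz(m,(437,43),.05)[:2];print('+x wall',(w+w2)/2,np.linalg.norm(w-w2),'vs',P+.1*ex)
E
```

```text
pack [ 0.56683335 -0.16171482  0.022     ] 0.037487425944417056 0.06787410440009436
pack x deg -16.376183728456954
tool delta [-0.00558105  0.00604312  0.00024696] [-0.00661462 -0.04739631 -0.99885426]
catch mid [ 0.59321656 -0.33023352  0.036     ] 0.07142218210075031 -18.05798068766735
bay [ 0.59481322 -0.3339546 ]
+x wall [ 0.64521242 -0.33651032] 0.12351389845201888 vs [ 0.64762937 -0.34929911]
```

carry_out([
  {"jaw": 0.06,"dx": -0.006,"dy": -0.001,"dz": 0.05,"yaw": 0},
  {"jaw": 0.06,"dx": 0,"dy": 0,"dz": 0.05,"yaw": 0},
  {"jaw": 0.06,"dx": 0,"dy": 0,"dz": 0.03,"yaw": 0},
  {"jaw": 0.06,"dx": 0,"dy": 0,"dz": 0.017,"yaw": 0},
  {"jaw": 0.03,"dx": 0,"dy": 0,"dz": 0,"yaw": 0},
  {"jaw": 0.03,"dx": 0,"dy": 0,"dz": 0,"yaw": 0},
  {"jaw": 0.03,"dx": 0,"dy": 0,"dz": 0,"yaw": 0},
  {"jaw": 0.03,"dx": 0,"dy": 0,"dz": 0,"yaw": 0},
], grip_force=40)

```text
t: 19.6
tool_pos: [0.5655, -0.1613, 0.004]
orientation: [3.063, -0.442, -0.006]
force: [0.5, -0.1, 0.2]
opening: 0.0396
gripper_force: 39.7
```

carry_out([
  {"jaw": 0.03,"dx": 0,"dy": 0,"dz": -0.03,"yaw": 0},
  {"jaw": 0.03,"dx": 0,"dy": 0,"dz": -0.05,"yaw": 0},
  {"jaw": 0.03,"dx": 0,"dy": 0,"dz": -0.04,"yaw": 0},
  {"jaw": 0.03,"dx": 0.0192,"dy": 0.0393,"dz": 0,"yaw": 0},
  {"jaw": 0.03,"dx": 0.0192,"dy": 0.0393,"dz": 0,"yaw": 0},
  {"jaw": 0.03,"dx": 0.0192,"dy": 0.0393,"dz": 0,"yaw": 0},
  {"jaw": 0.03,"dx": 0.0192,"dy": 0.0393,"dz": 0,"yaw": 0},
  {"jaw": 0.03,"dx": 0,"dy": 0,"dz": 0,"yaw": 0},
])

```text
t: 20.6
tool_pos: [0.5954, -0.3311, 0.131]
orientation: [3.061, -0.447, -0.006]
force: [0.4, 0.6, -1.2]
opening: 0.04
gripper_force: 39.7
```

```bash
python3 - <<'E'
from h import *
from scipy.spatial.transform import Rotation as R
im,m=snap('wrist','w9.png');s=read_state();t=R.from_rotvec(s['orientation']).as_matrix()
print(s['tool_pos'],s['force'],s['opening'],np.degrees(np.arctan2(t[1,0],t[0,0])),t[:,2])
hsv=cv2.cvtColor(im,cv2.COLOR_RGB2HSV)
mk=cv2.inRange(hsv,(5,150,100),(18,255,255));n,l,st,c=cv2.connectedComponentsWithStats(mk)
for i in range(1,n):
    if st[i,4]>30:print('or',st[i],c[i].round(1))
p=s['tool_pos'];ex=t[:,0];ey=t[:,1];up=-t[:,2]
for d in (-.035,.035): print(d,[proj(m,p+ex*d+ey*e+up*.018).round(1) for e in(-.02,.02)])
b=np.array([.5948,-.334]);X=np.array([.9603,-.279])
for d in(-.0335,.0335):print('catch pred',proj(m,np.r_[b+X*d,.038]).round(1))
# column profile through pack centre
u=int(proj(m,p+up*.018)[0]);print(u,[(r,hsv[r,u].tolist()) for r in range(90,280,6)])
E
```

```text
[ 0.59540449 -0.32924303  0.1308037 ] [-0.29509143  0.57289667 -0.48864589] 0.040100448699020116 -16.548758128344787 [-0.01129599 -0.04563822 -0.99889417]
or [557 125  18  19 292] [565.4 133.7]
or [308 147  19  13 232] [316.8 153. ]
or [554 146  19  19 286] [562.9 155. ]
or [552 168  18  17 264] [560.6 175.9]
or [550 188  18  17 266] [558.4 196.1]
or [298 225  12  61 721] [303.5 255.5]
or [322 309  39   3  44] [343.  310.9]
-0.035 [array([278.9, 332.2]), array([358.2, 332. ])]
0.035 [array([273.2, 199. ]), array([363.2, 198.9])]
catch pred [319.5 240.7]
catch pred [318.9 158.1]
318 [(90, [82, 56, 136]), (96, [82, 58, 136]), (102, [82, 56, 136]), (108, [83, 56, 136]), (114, [83, 56, 136]), (120, [82, 58, 137]), (126, [82, 54, 109]), (132, [20, 41, 151]), (138, [20, 28, 231]), (144, [0, 3, 79]), (150, [11, 189, 150]), (156, [11, 187, 142]), (162, [15, 10, 105]), (168, [15, 10, 105]), (174, [23, 10, 104]), (180, [15, 11, 93]), (186, [19, 142, 122]), (192, [45, 12, 44]), (198, [30, 10, 49]), (204, [30, 15, 51]), (210, [30, 10, 49]), (216, [15, 10, 49]), (222, [30, 11, 47]), (228, [24, 21, 172]), (234, [23, 19, 171]), (240, [23, 19, 171]), (246, [24, 21, 171]), (252, [23, 19, 171]), (258, [25, 18, 170]), (264, [25, 18, 170]), (270, [23, 18, 170]), (276, [25, 20, 169])]
```

```bash
python3 - <<'E'
from h import *
from scipy.spatial.transform import Rotation as R
from scipy.optimize import brentq
m=camera_model('wrist');s=read_state();t=R.from_rotvec(s['orientation']).as_matrix()
p=s['tool_pos'];ex=t[:,0];up=-t[:,2]
for r,k in((190,.035),(192,.035),(225,.0183),(286,-.0131),(309,-.0265)):
    d=brentq(lambda d:proj(m,p+ex*d+up*.018)[1]-r,-.06,.08);print(r,round(d,4),'offset',round(d-k,4))
im=cv2.imread('pics/w9.png');hsv=cv2.cvtColor(im,cv2.COLOR_BGR2HSV)
print([(r,hsv[r,340].tolist()) for r in range(180,200,2)])
g=hsv[215,:,2];print([(u,int(g[u])) for u in range(262,376,3)])
# printer side walls: row profile at row 180 (well walls)
for r in (150,172): print(r,[(u,int(hsv[r,u,2])) for u in range(230,410,4)])
E
```

```text
190 0.0386 offset 0.0036
192 0.0377 offset 0.0027
225 0.0222 offset 0.0039
286 -0.0091 offset 0.004
309 -0.0219 offset 0.0046
[(180, [0, 4, 65]), (182, [30, 9, 30]), (184, [30, 16, 31]), (186, [30, 9, 30]), (188, [0, 8, 31]), (190, [30, 8, 32]), (192, [30, 12, 44]), (194, [30, 11, 47]), (196, [30, 10, 49]), (198, [45, 10, 49])]
[(262, 87), (265, 72), (268, 71), (271, 71), (274, 71), (277, 48), (280, 45), (283, 50), (286, 49), (289, 49), (292, 50), (295, 48), (298, 49), (301, 48), (304, 50), (307, 49), (310, 49), (313, 49), (316, 49), (319, 50), (322, 49), (325, 48), (328, 50), (331, 49), (334, 49), (337, 50), (340, 48), (343, 50), (346, 50), (349, 50), (352, 49), (355, 50), (358, 48), (361, 47), (364, 40), (367, 71), (370, 83), (373, 88)]
150 [(230, 138), (234, 139), (238, 141), (242, 231), (246, 233), (250, 234), (254, 93), (258, 94), (262, 77), (266, 78), (270, 77), (274, 78), (278, 77), (282, 78), (286, 78), (290, 78), (294, 77), (298, 77), (302, 77), (306, 97), (310, 150), (314, 150), (318, 150), (322, 149), (326, 117), (330, 73), (334, 73), (338, 72), (342, 78), (346, 77), (350, 77), (354, 76), (358, 77), (362, 77), (366, 77), (370, 76), (374, 88), (378, 88), (382, 211), (386, 234), (390, 234), (394, 229), (398, 135), (402, 136), (406, 136)]
172 [(230, 137), (234, 137), (238, 138), (242, 233), (246, 233), (250, 234), (254, 188), (258, 94), (262, 74), (266, 74), (270, 74), (274, 75), (278, 74), (282, 75), (286, 74), (290, 74), (294, 105), (298, 104), (302, 105), (306, 105), (310, 105), (314, 105), (318, 105), (322, 105), (326, 104), (330, 104), (334, 104), (338, 105), (342, 74), (346, 74), (350, 74), (354, 74), (358, 74), (362, 74), (366, 73), (370, 74), (374, 88), (378, 88), (382, 231), (386, 234), (390, 233), (394, 190), (398, 171), (402, 117), (406, 137)]
```

```bash
python3 - <<'E'
from h import *
from scipy.spatial.transform import Rotation as R
m=camera_model('wrist');s=read_state();t=R.from_rotvec(s['orientation']).as_matrix()
im=cv2.imread('pics/w9.png');g=cv2.cvtColor(im,cv2.COLOR_BGR2GRAY)
print('col290',[(r,int(g[r,290])) for r in range(126,150)])
X=np.array([.9603,-.279]);Y=np.array([.279,.9603]);b=np.array([.5948,-.334])
for n,u,z in(('wallmid',(317.2,150),.05),('wallmid2',(317.4,172),.05),('cradle',(316.7,172),.008),('catch',(317,153),.037)):
    w=onz(m,u,z)[:2]-b;print(n,'x',round(X@w,4),'y',round(Y@w,4))
for r in(130,132,134,141,142,143,144):
    print(r,round(X@(onz(m,(290,r),.05)[:2]-b),4))
p=s['tool_pos'];up=-t[:,2]
for h,k in((0,.0),(.004,.0035)):
    w=(p+up*h+t[:,0]*k)[:2]-b;print('pack c at',h,'x',X@w,'y',Y@w)
E
```

```text
col290 [(126, 107), (127, 73), (128, 103), (129, 130), (130, 131), (131, 131), (132, 130), (133, 189), (134, 227), (135, 231), (136, 230), (137, 227), (138, 225), (139, 223), (140, 211), (141, 159), (142, 99), (143, 79), (144, 79), (145, 78), (146, 78), (147, 78), (148, 78), (149, 77)]
wallmid x 0.0408 y 0.0037
wallmid2 x 0.0249 y 0.0037
cradle x 0.0159 y 0.0026
catch x 0.0366 y 0.0033
130 0.055
132 0.0537
134 0.0523
141 0.0474
142 0.0467
143 0.046
144 0.0453
pack c at 0 x -0.0007467057475656432 y 0.004736770467992586
pack c at 0.004 x 0.0027457090956042695 y 0.004903401637982693
```

carry_out([
  {"jaw": 0.03,"dx": -0.004,"dy": -0.0027,"dz": 0.03,"yaw": -0.005},
  {"jaw": 0.03,"dx": 0,"dy": 0,"dz": 0.03,"yaw": 0},
  {"jaw": 0.03,"dx": 0,"dy": 0,"dz": 0.02,"yaw": 0},
  {"jaw": 0.03,"dx": 0,"dy": 0,"dz": 0.006,"yaw": 0},
  {"jaw": 0.03,"dx": 0,"dy": 0,"dz": 0,"yaw": 0},
], grip_force=60)

```text
t: 21.28
tool_pos: [0.5921, -0.328, 0.0456]
orientation: [3.064, -0.434, -0.006]
force: [-0.6, 0.1, -0.6]
opening: 0.0392
gripper_force: 59.6
```

```bash
python3 - <<'E'
from h import *
from scipy.spatial.transform import Rotation as R
im,m=snap('wrist','w10.png');s=read_state();t=R.from_rotvec(s['orientation']).as_matrix();p=s['tool_pos']
X=np.array([.9603,-.279]);Y=np.array([.279,.9603]);b=np.array([.5948,-.334])
w=p[:2]-b;print(p,s['force'],'x',X@w,'y',Y@w)
g=cv2.cvtColor(im,cv2.COLOR_RGB2GRAY);hsv=cv2.cvtColor(im,cv2.COLOR_RGB2HSV)
mk=cv2.inRange(hsv,(5,150,100),(18,255,255));n,l,st,c=cv2.connectedComponentsWithStats(mk)
for i in range(1,n):
    if st[i,4]>30 and st[i,0]<500:print('or',st[i],c[i].round(1))
def edges(a,off,th=18):
    d=np.diff(a.astype(int));return [(i+off,int(d[i])) for i in range(len(d)) if abs(d[i])>th]
k=proj(m,p-t[:,2]*.018);print('tcp top proj',k)
pc=p-t[:,2]*.018
print('pack contact-edge pred row',proj(m,pc+t[:,0]*.0385))
u0=int(k[0]);print('col',edges(g[60:260,u0+25],60));
r=int(proj(m,pc+t[:,0]*.028)[1]);print('row',r,edges(g[r,150:480],150))
for rr in(r-60,): print('row',rr,edges(g[rr,150:480],150))
E
```

```text
[ 0.5925541  -0.32840692  0.04639917] [-0.25229236 -0.35160301 -0.06117395] x -0.003717204806558579 y 0.004744425150391317
or [314 159  29  22 576] [327.6 169.7]
or [298 226  12  60 720] [303.5 255.5]
or [324 309  37   3  42] [344.  310.9]
tcp top proj [322.8721787  268.73218739]
pack contact-edge pred row [323.11740963 189.56855656]
col [(130, -31), (131, -43), (132, 51), (133, 25), (141, 54), (142, 30), (153, -36), (154, -51), (155, -38), (166, 21), (167, 24), (180, -33), (181, 24), (186, 34), (187, -31), (188, -74), (224, 57), (225, 52)]
row 212 [(215, 83), (216, 20), (234, -19), (235, -40), (236, -63), (364, 20), (416, 49), (417, 58), (419, -75), (420, 25), (421, 54), (422, 31), (440, -122), (441, -43), (444, 34), (445, 19)]
row 152 [(210, 81), (211, 20), (230, -21), (232, 26), (425, -55), (426, 21), (427, 28), (446, -49), (447, -40)]
```

carry_out([
  {"jaw": 0.03,"dx": 0,"dy": 0,"dz": 0,"yaw": 0},
  {"jaw": 0.03,"dx": 0,"dy": 0,"dz": 0,"yaw": 0},
  {"jaw": 0.03,"dx": 0,"dy": 0,"dz": 0,"yaw": 0},
  {"jaw": 0.03,"dx": 0,"dy": 0,"dz": 0,"yaw": 0},
])

```text
t: 21.82
tool_pos: [0.5919, -0.3283, 0.0454]
orientation: [3.064, -0.434, -0.006]
force: [0.4, -0.8, -1.7]
opening: 0.0398
gripper_force: 59.6
```

```bash
cat > m.py <<'E'
from h import *
from scipy.spatial.transform import Rotation as R
s=read_state();p0=s['tool_pos'];im,m=snap('wrist','w11.png');s=read_state();t=R.from_rotvec(s['orientation']).as_matrix();p=s['tool_pos']
print(p0,p,s['force'])
g=cv2.cvtColor(im,cv2.COLOR_RGB2GRAY);hsv=cv2.cvtColor(im,cv2.COLOR_RGB2HSV)
mk=cv2.inRange(hsv,(5,150,100),(18,255,255));n,l,st,c=cv2.connectedComponentsWithStats(mk)
for i in range(1,n):
    if st[i,4]>30 and st[i,0]<500:print('or',st[i],c[i].round(1))
def edges(a,off,th=18):
    d=np.diff(a.astype(int));return [(i+off,int(d[i])) for i in range(len(d)) if abs(d[i])>th]
for r in(150,175,212): print('row',r,edges(g[r,150:480],150))
print('col345',edges(g[60:260,345],60))
print('tcp',proj(m,p).round(1),'pack +x top edge, underside',[proj(m,p-t[:,2]*h+t[:,0]*.0385).round(1) for h in(.018,-.004)])
W=camera_model('wrist')
for n,u,z in(('wallL',(235.5,212),.05),('wallR',(421,212),.05)):
    print(n,(t.T@(onz(m,u,z)-p)).round(4))
E
python3 m.py
```

```text
[ 0.59188105 -0.32826393  0.04538783] [ 0.59184892 -0.32826394  0.04532078] [-0.64854197  0.66440459 -0.75804828]
or [313 159  30  22 580] [326.9 169.6]
or [298 225  12  61 721] [303.5 255.5]
or [324 310  37   2  41] [343.6 310.9]
row 150 [(209, 77), (210, 19), (229, -20), (231, 28), (425, -74), (426, 45), (427, 25), (445, -20), (446, -64)]
row 175 [(211, 74), (212, 21), (231, -27), (232, -46), (233, -41), (359, -19), (360, -19), (419, 66), (420, 37), (421, -50), (422, -47), (423, 60), (424, 41), (425, 24), (443, -47), (444, -45)]
row 212 [(214, 67), (234, -35), (235, -60), (364, 19), (416, 68), (417, 34), (418, -61), (419, -31), (420, 65), (421, 35), (439, -53), (440, -124), (443, 26), (444, 41)]
col345 [(130, -31), (131, -41), (132, 49), (133, 25), (141, 55), (142, 26), (152, -22), (153, -47), (154, -50), (155, -20), (180, -32), (181, 22), (186, 33), (187, -32), (188, -70), (224, 55), (225, 53)]
tcp [321.9 252.5] pack +x top edge, underside [array([322.4, 190.3]), array([322. , 178.8])]
wallL [ 0.0245 -0.042  -0.0066]
wallR [ 0.0231  0.0493 -0.0023]
```

```bash
python3 - <<'E'
from h import *
from scipy.spatial.transform import Rotation as R
s=read_state();m=camera_model('wrist');t=R.from_rotvec(s['orientation']).as_matrix();p=np.array([.5919,-.3283,.0454])
for n,u,z in(('out',(345,141.5),.05),('in',(345,153.8),.05),('catch top',(328,159),.04),('catch nose',(328,181),.036)): print(n,(t.T@(onz(m,u,z)-p)).round(4))
im=cv2.imread('pics/w11.png');g=cv2.cvtColor(im,cv2.COLOR_BGR2GRAY);print([(r,int(g[r,350])) for r in range(155,200,2)],t[:,2],np.degrees(np.arctan2(t[1,0],t[0,0])))
for h in(.018,-.004): print([ (d,proj(m,p-t[:,2]*h+t[:,0]*d)[1].round(1)) for d in(.035,.0375,.04)])
E
```

```text
out [ 0.0581  0.0105 -0.004 ]
in [ 0.0523  0.0106 -0.004 ]
catch top [0.0482 0.0029 0.0057]
catch nose [0.036  0.0031 0.0096]
[(155, 97), (157, 78), (159, 76), (161, 77), (163, 76), (165, 75), (167, 139), (169, 122), (171, 104), (173, 103), (175, 104), (177, 104), (179, 104), (181, 61), (183, 103), (185, 102), (187, 114), (189, 32), (191, 40), (193, 48), (195, 50), (197, 50), (199, 49)] [-0.01072984 -0.04605311 -0.99888137] -16.13498558655901
[(0.035, np.float64(197.8)), (0.0375, np.float64(192.4)), (0.04, np.float64(186.9))]
[(0.035, np.float64(185.5)), (0.0375, np.float64(180.7)), (0.04, np.float64(175.8))]
```

carry_out([
  {"jaw": 0.03,"dx": 0.001,"dy": 0.0035,"dz": 0,"yaw": 0},
  {"jaw": 0.03,"dx": 0,"dy": 0,"dz": 0,"yaw": 0},
  {"jaw": 0.03,"dx": 0,"dy": -0.0003,"dz": 0.006,"yaw": 0},
  {"jaw": 0.03,"dx": 0,"dy": -0.0003,"dz": 0.006,"yaw": 0},
  {"jaw": 0.03,"dx": 0,"dy": 0,"dz": 0,"yaw": 0},
])

```text
t: 22.5
tool_pos: [0.5917, -0.332, 0.0334]
orientation: [3.064, -0.434, -0.007]
force: [-1.8, -0.5, -0.2]
opening: 0.0395
gripper_force: 59.9
```

```bash
python3 m.py
```

```text
[ 0.59165224 -0.33198528  0.03337108] [ 0.59150367 -0.33190679  0.03308587] [-0.46771073 -0.47140533  1.04893367]
or [307 165  31  17 493] [321.9 172.9]
or [297 227  13  59 736] [303.1 255.7]
row 150 [(192, 37), (193, 43), (215, -20), (216, -37), (217, 68), (426, -52), (428, 30), (429, 20), (449, -51), (450, -32)]
row 175 [(195, 70), (196, 29), (217, -23), (218, -53), (219, -30), (220, 33), (221, -53), (280, 19), (297, -21), (357, -24), (365, 19), (420, 57), (421, 43), (423, -79), (425, 59), (426, 27), (446, -38), (447, -55)]
row 212 [(198, 22), (199, 57), (220, -25), (221, -52), (222, -21), (223, 20), (224, -48), (276, -20), (364, 21), (417, 64), (418, 35), (419, -35), (420, -59), (421, 39), (422, 48), (423, 28), (442, -53), (443, -97), (444, 32)]
col345 [(133, -21), (134, -44), (136, 42), (146, 47), (147, 37), (159, -32), (160, -51), (161, -45), (172, 70), (174, -40), (180, -26), (182, 30), (187, 32), (188, -32), (189, -71), (225, 32), (226, 69), (227, 22)]
tcp [321.9 252.6] pack +x top edge, underside [array([322.3, 190.5]), array([322., 179.])]
wallL [ 0.0287 -0.0389 -0.0187]
wallR [ 0.0273  0.0456 -0.0147]
```

carry_out([
  {"jaw": 0.03,"dx": 0,"dy": 0.0002,"dz": 0.005,"yaw": 0},
  {"jaw": 0.03,"dx": 0,"dy": -0.0002,"dz": 0.005,"yaw": 0},
  {"jaw": 0.03,"dx": 0,"dy": 0,"dz": 0,"yaw": 0},
])

```text
t: 22.92
tool_pos: [0.5913, -0.3321, 0.0222]
orientation: [3.064, -0.434, -0.008]
force: [-0.2, -1.3, -2.4]
opening: 0.0395
gripper_force: 59.9
```

carry_out([
  {"jaw": 0.03,"dx": 0,"dy": -0.0002,"dz": 0.005,"yaw": 0},
  {"jaw": 0.03,"dx": 0,"dy": -0.0002,"dz": 0.003,"yaw": 0},
  {"jaw": 0.03,"dx": 0,"dy": 0,"dz": 0,"yaw": 0},
])

```text
t: 23.3
tool_pos: [0.5916, -0.3322, 0.0148]
orientation: [3.064, -0.434, -0.007]
force: [-0.7, -1.3, -0.2]
opening: 0.0398
gripper_force: 59.9
```

carry_out([
  {"jaw": 0.03,"dx": 0,"dy": -0.0001,"dz": 0.002,"yaw": 0},
  {"jaw": 0.03,"dx": 0,"dy": 0,"dz": 0,"yaw": 0},
])

```text
t: 23.55
tool_pos: [0.591, -0.3319, 0.0127]
orientation: [3.064, -0.434, -0.009]
force: [-3.3, 0.6, 1.0]
opening: 0.0397
gripper_force: 59.9
```

```bash
python3 m.py
```

```text
[ 0.5910085  -0.33189917  0.01271899] [ 0.59100783 -0.33189793  0.01271087] [-4.58857073  0.57753598  1.38949002]
or [308 171  35  24 787] [324.  182.8]
or [297 227  13  59 736] [303.1 255.7]
row 150 [(185, 20), (186, 19), (204, -22), (444, 22), (445, 31), (451, -47), (452, -25)]
row 175 [(177, 46), (178, 36), (204, -56), (205, -35), (206, 68), (208, -60), (339, -28), (341, 20), (436, 22), (437, 51), (438, 36), (441, -129), (443, 46), (444, 45), (445, 22), (468, -44), (469, -41)]
row 212 [(181, 45), (182, 38), (207, -39), (208, -49), (209, 40), (210, 31), (211, -60), (212, -29), (276, -20), (364, 22), (433, 53), (434, 47), (437, -95), (438, -30), (439, 41), (440, 51), (441, 23), (463, -23), (464, -50), (465, -19)]
col345 [(136, -30), (137, -52), (139, 51), (140, 22), (152, 38), (153, 40), (167, -26), (168, -50), (169, -46), (182, 31), (187, 33), (188, -33), (189, -72), (226, 86), (227, 28)]
tcp [322.  252.5] pack +x top edge, underside [array([322.4, 190.2]), array([322.1, 178.8])]
wallL [ 0.0354 -0.0337 -0.0389]
wallR [ 0.0343  0.0391 -0.0355]
```

carry_out([
  {"jaw": 0.03,"dx": 0,"dy": 0,"dz": 0.0015,"yaw": 0},
  {"jaw": 0.03,"dx": 0,"dy": 0,"dz": 0,"yaw": 0},
  {"jaw": 0.03,"dx": 0,"dy": 0,"dz": 0,"yaw": 0},
])

```text
t: 23.98
tool_pos: [0.5914, -0.332, 0.0123]
orientation: [3.064, -0.434, -0.008]
force: [-5.4, 3.5, 6.8]
opening: 0.0396
gripper_force: 60.0
```

carry_out([
  {"jaw": 0.03,"dx": 0,"dy": 0,"dz": 0.0015,"yaw": 0},
  {"jaw": 0.03,"dx": 0,"dy": 0,"dz": 0,"yaw": 0},
  {"jaw": 0.03,"dx": 0,"dy": 0,"dz": 0,"yaw": 0},
])

```text
t: 24.35
tool_pos: [0.5915, -0.3321, 0.0121]
orientation: [3.064, -0.434, -0.008]
force: [-10.2, 6.0, 16.4]
opening: 0.0393
gripper_force: 60.0
```

carry_out([
  {"jaw": 0.03,"dx": 0,"dy": 0,"dz": -0.002,"yaw": 0},
  {"jaw": 0.05,"dx": 0,"dy": 0,"dz": 0,"yaw": 0},
  {"jaw": 0.05,"dx": 0,"dy": 0,"dz": 0,"yaw": 0},
  {"jaw": 0.05,"dx": 0,"dy": 0,"dz": -0.02,"yaw": 0},
  {"jaw": 0.05,"dx": 0.003,"dy": 0.002,"dz": -0.04,"yaw": 0},
  {"jaw": 0.0,"dx": 0,"dy": 0,"dz": 0,"yaw": 0},
  {"jaw": 0.0,"dx": 0,"dy": 0,"dz": 0,"yaw": 0},
  {"jaw": 0.0,"dx": 0,"dy": 0,"dz": 0,"yaw": 0},
], grip_force=20)

```text
t: 25.35
tool_pos: [0.594, -0.3318, 0.0713]
orientation: [3.065, -0.434, -0.009]
force: [0.4, -0.4, 0.2]
opening: 0.0242
gripper_force: 0.0
```

```bash
python3 m.py; python3 - <<'E'
from h import *
im=cv2.imread('pics/w11.png');hsv=cv2.cvtColor(im,cv2.COLOR_BGR2HSV);print([(r,hsv[r,318].tolist()) for r in range(120,330,5)])
E
```

```text
[ 0.59395438 -0.33181369  0.07132064] [ 0.59388584 -0.33178623  0.07110595] [-0.31549182 -0.02869842  0.22114078]
or [308 157  26  19 452] [319.5 166.2]
or [301 194  10  47 411] [305.7 217.4]
or [296 260  49  28 930] [319.9 270.9]
row 150 [(216, 28), (217, 55), (234, -21), (236, 29), (403, -40), (405, 31), (422, -78)]
row 175 [(218, 28), (219, 56), (236, -37), (237, -65), (238, -25), (399, 43), (400, 33), (401, -36), (402, 43), (403, 44), (419, -43), (420, -56)]
row 212 [(221, 36), (222, 48), (238, -23), (239, -46), (240, -54), (293, 61), (294, 47), (341, -38), (342, -68), (397, 72), (398, -36), (400, 54), (401, 28), (416, -75), (424, -84), (425, -25), (427, 37), (428, 25)]
col345 [(130, -21), (131, -43), (132, 31), (133, 32), (140, 46), (141, 42), (150, -22), (151, -63), (152, -55), (165, -22)]
tcp [322.  252.5] pack +x top edge, underside [array([322.4, 190.3]), array([322.1, 178.8])]
wallL [ 0.0159 -0.0485  0.0189]
wallR [0.0142 0.0573 0.0238]
[(120, [83, 57, 139]), (125, [82, 57, 139]), (130, [83, 55, 139]), (135, [20, 39, 139]), (140, [19, 39, 138]), (145, [21, 21, 238]), (150, [21, 30, 229]), (155, [150, 3, 79]), (160, [11, 188, 153]), (165, [11, 188, 171]), (170, [11, 187, 146]), (175, [11, 167, 113]), (180, [23, 19, 53]), (185, [20, 14, 53]), (190, [10, 15, 52]), (195, [23, 19, 160]), (200, [25, 19, 176]), (205, [21, 20, 176]), (210, [21, 20, 176]), (215, [23, 19, 175]), (220, [26, 20, 175]), (225, [26, 20, 175]), (230, [23, 19, 174]), (235, [24, 20, 175]), (240, [25, 19, 80]), (245, [15, 10, 49]), (250, [30, 5, 48]), (255, [30, 11, 48]), (260, [10, 164, 134]), (265, [12, 187, 241]), (270, [11, 191, 223]), (275, [11, 189, 227]), (280, [12, 188, 228]), (285, [12, 187, 234]), (290, [19, 38, 140]), (295, [19, 38, 140]), (300, [21, 29, 232]), (305, [22, 29, 231]), (310, [101, 63, 102]), (315, [30, 12, 64]), (320, [15, 11, 92]), (325, [18, 12, 103])]
```

carry_out([
  {"jaw": 0.0,"dx": 0,"dy": -0.003,"dz": 0.02,"yaw": 0},
  {"jaw": 0.0,"dx": 0,"dy": 0,"dz": 0.016,"yaw": 0},
  {"jaw": 0.0,"dx": 0,"dy": 0,"dz": 0.004,"yaw": 0},
  {"jaw": 0.0,"dx": 0,"dy": 0,"dz": 0.001,"yaw": 0},
  {"jaw": 0.0,"dx": 0,"dy": 0,"dz": 0,"yaw": 0},
])

```text
t: 26.02
tool_pos: [0.5943, -0.3305, 0.0304]
orientation: [3.065, -0.434, -0.01]
force: [-3.1, 3.5, 6.3]
opening: 0.0005
gripper_force: 3.3
```

carry_out([
  {"jaw": 0.0,"dx": 0,"dy": 0,"dz": 0.002,"yaw": 0},
  {"jaw": 0.0,"dx": 0,"dy": 0,"dz": 0,"yaw": 0},
  {"jaw": 0.0,"dx": 0,"dy": 0,"dz": 0,"yaw": 0},
])

```text
t: 26.4
tool_pos: [0.5944, -0.3305, 0.0303]
orientation: [3.065, -0.434, -0.01]
force: [-9.6, 7.7, 19.6]
opening: 0.0008
gripper_force: 9.5
```

carry_out([
  {"jaw": 0.0,"dx": 0,"dy": 0,"dz": 0.002,"yaw": 0},
  {"jaw": 0.0,"dx": 0,"dy": 0,"dz": 0,"yaw": 0},
  {"jaw": 0.0,"dx": 0,"dy": 0,"dz": -0.006,"yaw": 0},
  {"jaw": 0.03,"dx": -0.02,"dy": 0,"dz": -0.05,"yaw": 0},
  {"jaw": 0.03,"dx": -0.02,"dy": 0,"dz": -0.05,"yaw": 0},
  {"jaw": 0.03,"dx": -0.02,"dy": 0,"dz": -0.05,"yaw": 0},
  {"jaw": 0.03,"dx": 0,"dy": 0,"dz": 0,"yaw": 0},
  {"jaw": 0.03,"dx": 0,"dy": 0,"dz": 0,"yaw": 0},
])

```text
t: 27.4
tool_pos: [0.5388, -0.3075, 0.1819]
orientation: [3.064, -0.435, -0.008]
force: [-0.9, -0.2, -0.4]
opening: 0.0294
gripper_force: 0.0
```

```bash
python3 - <<'E'
from h import *
from scipy.spatial.transform import Rotation as R
s=read_state();im,m=snap('wrist','w12.png');t=R.from_rotvec(s['orientation']).as_matrix();p=s['tool_pos'];print(p,s['force'],np.degrees(np.arctan2(t[1,0],t[0,0])))
hsv=cv2.cvtColor(im,cv2.COLOR_RGB2HSV);g=cv2.cvtColor(im,cv2.COLOR_RGB2GRAY)
mk=cv2.inRange(hsv,(5,150,70),(18,255,255));n,l,st,c=cv2.connectedComponentsWithStats(mk)
X=np.array([.9603,-.279]);Y=np.array([.279,.9603]);b=np.array([.5948,-.334])
for i in range(1,n):
    if st[i,4]>30 and st[i,0]<500:
        u=c[i][0];top=st[i,1];bot=st[i,1]+st[i,3]
        print('or',st[i],c[i].round(1),'v@z.031 ends x',[round(X@(onz(m,(u,r),.031)[:2]-b),4) for r in(top,bot)],round(Y@(onz(m,c[i],.031)[:2]-b),4))
u=int(proj(m,np.r_[b,.03])[0]);print(u,[(r,hsv[r,u-4].tolist()) for r in range(100,262,3)])
print('pred rows x=',[(d,proj(m,np.r_[b+X*(d-.001)+Y*.002,.03]).round(1).tolist()) for d in(-.035,-.032,.032,.035)])
E
```

```text
[ 0.53882606 -0.30753568  0.1818846 ] [-0.92966423 -0.2401028  -0.35262783] -16.139784073130986
or [315  70  18  10 169] [323.4  74.3] v@z.031 ends x [np.float64(0.039), np.float64(0.0308)] 0.0008
or [311  94   6  35 210] [313.5 111. ] v@z.031 ends x [np.float64(0.0191), np.float64(-0.0112)] 0.0095
or [301 145  44  19 581] [322.5 151.9] v@z.031 ends x [np.float64(-0.0256), np.float64(-0.0431)] 0.0014
324 [(100, [22, 21, 185]), (103, [22, 21, 184]), (106, [21, 19, 184]), (109, [26, 20, 182]), (112, [24, 20, 182]), (115, [21, 20, 181]), (118, [24, 20, 181]), (121, [24, 20, 180]), (124, [25, 19, 179]), (127, [24, 21, 179]), (130, [20, 13, 57]), (133, [30, 9, 55]), (136, [15, 9, 55]), (139, [20, 14, 55]), (142, [30, 14, 53]), (145, [11, 182, 213]), (148, [13, 180, 239]), (151, [12, 186, 237]), (154, [11, 191, 220]), (157, [11, 189, 223]), (160, [11, 189, 224]), (163, [10, 167, 194]), (166, [19, 36, 121]), (169, [20, 38, 134]), (172, [19, 41, 201]), (175, [21, 29, 229]), (178, [99, 37, 97]), (181, [98, 58, 101]), (184, [98, 56, 101]), (187, [98, 61, 101]), (190, [98, 61, 101]), (193, [98, 61, 101]), (196, [100, 60, 102]), (199, [99, 58, 101]), (202, [99, 58, 101]), (205, [98, 58, 84]), (208, [100, 61, 101]), (211, [99, 58, 101]), (214, [98, 57, 85]), (217, [99, 61, 101]), (220, [99, 59, 90]), (223, [99, 62, 95]), (226, [100, 61, 101]), (229, [98, 59, 78]), (232, [99, 59, 100]), (235, [99, 59, 100]), (238, [98, 58, 83]), (241, [99, 59, 100]), (244, [99, 62, 99]), (247, [98, 62, 99]), (250, [99, 59, 99]), (253, [99, 61, 100]), (256, [100, 61, 100]), (259, [98, 57, 49])]
pred rows x= [(-0.035, [321.8, 156.2]), (-0.032, [321.8, 153.0]), (0.032, [322.0, 79.8]), (0.035, [322.0, 76.2])]
```

```bash
python3 - <<'E'
import cv2,numpy as np
im=cv2.imread('pics/w12.png');hsv=cv2.cvtColor(im,cv2.COLOR_BGR2HSV)
for u in(306,338): print(u,[(r,hsv[r,u].tolist()) for r in range(140,172,2)])
for u in(305,315,323,330,345): print(u,[(r,int(hsv[r,u,0]),int(hsv[r,u,1]),int(hsv[r,u,2])) for r in range(68,88,2)])
E
```

```text
306 [(140, [30, 14, 54]), (142, [30, 9, 54]), (144, [11, 101, 83]), (146, [13, 178, 238]), (148, [13, 180, 239]), (150, [12, 184, 238]), (152, [11, 188, 237]), (154, [10, 171, 149]), (156, [30, 3, 75]), (158, [30, 3, 74]), (160, [0, 3, 74]), (162, [0, 3, 75]), (164, [30, 3, 74]), (166, [19, 36, 121]), (168, [20, 38, 134]), (170, [20, 38, 135])]
338 [(140, [30, 10, 53]), (142, [30, 10, 52]), (144, [11, 109, 84]), (146, [13, 178, 239]), (148, [13, 180, 239]), (150, [12, 185, 238]), (152, [11, 188, 237]), (154, [9, 156, 142]), (156, [30, 3, 74]), (158, [30, 3, 75]), (160, [30, 3, 74]), (162, [165, 7, 75]), (164, [0, 0, 71]), (166, [20, 36, 126]), (168, [19, 40, 135]), (170, [18, 38, 135])]
305 [(68, 20, 8, 94), (70, 0, 6, 92), (72, 30, 3, 89), (74, 120, 9, 29), (76, 30, 13, 61), (78, 23, 15, 70), (80, 15, 15, 70), (82, 30, 11, 69), (84, 20, 22, 70), (86, 23, 15, 69)]
315 [(68, 15, 5, 95), (70, 9, 133, 169), (72, 11, 185, 132), (74, 12, 187, 117), (76, 10, 153, 108), (78, 10, 142, 108), (80, 23, 15, 70), (82, 20, 11, 69), (84, 30, 11, 69), (86, 23, 15, 69)]
323 [(68, 20, 8, 96), (70, 13, 176, 236), (72, 12, 186, 203), (74, 11, 187, 138), (76, 12, 190, 133), (78, 12, 188, 130), (80, 30, 9, 56), (82, 23, 15, 70), (84, 23, 15, 70), (86, 18, 18, 70)]
330 [(68, 20, 8, 95), (70, 12, 165, 213), (72, 11, 185, 204), (74, 11, 186, 137), (76, 11, 187, 134), (78, 11, 186, 130), (80, 30, 9, 56), (82, 18, 18, 71), (84, 30, 11, 69), (86, 23, 15, 69)]
345 [(68, 10, 8, 94), (70, 20, 8, 94), (72, 20, 8, 93), (74, 15, 5, 93), (76, 30, 5, 56), (78, 20, 16, 49), (80, 30, 13, 38), (82, 30, 7, 37), (84, 30, 7, 36), (86, 15, 14, 36)]
```

carry_out([
  {"jaw": 0.0,"dx": -0.045,"dy": 0.002,"dz": 0,"yaw": 0},
  {"jaw": 0.0,"dx": -0.045,"dy": 0,"dz": 0,"yaw": 0},
  {"jaw": 0.0,"dx": 0,"dy": 0,"dz": 0.05,"yaw": 0},
  {"jaw": 0.0,"dx": 0,"dy": 0,"dz": 0.04,"yaw": 0},
  {"jaw": 0.0,"dx": 0,"dy": 0,"dz": 0,"yaw": 0},
])

```text
t: 28.08
tool_pos: [0.4475, -0.2861, 0.0873]
orientation: [3.069, -0.435, -0.021]
force: [-0.3, -0.5, 0.1]
opening: 0.0004
gripper_force: 0.0
```

```bash
python3 - <<'E'
import cv2
hsv=cv2.cvtColor(cv2.imread('pics/w12.png'),cv2.COLOR_BGR2HSV)
for u in(306,315,322,328): print(u,[(r,int(hsv[r,u,1]),int(hsv[r,u,2])) for r in range(145,167)])
E
```

```text
306 [(145, 181, 209), (146, 178, 238), (147, 178, 239), (148, 180, 239), (149, 182, 238), (150, 184, 238), (151, 186, 237), (152, 188, 237), (153, 191, 223), (154, 171, 149), (155, 37, 76), (156, 3, 75), (157, 3, 75), (158, 3, 74), (159, 3, 74), (160, 3, 74), (161, 3, 75), (162, 3, 75), (163, 0, 74), (164, 3, 74), (165, 23, 89), (166, 36, 121)]
315 [(145, 182, 213), (146, 178, 239), (147, 177, 239), (148, 179, 239), (149, 182, 238), (150, 184, 238), (151, 186, 237), (152, 188, 237), (153, 190, 225), (154, 192, 195), (155, 188, 184), (156, 186, 185), (157, 186, 184), (158, 179, 168), (159, 173, 156), (160, 168, 156), (161, 158, 161), (162, 155, 169), (163, 127, 135), (164, 42, 85), (165, 20, 89), (166, 36, 121)]
322 [(145, 181, 213), (146, 178, 239), (147, 177, 239), (148, 180, 239), (149, 182, 238), (150, 184, 238), (151, 186, 237), (152, 188, 237), (153, 190, 229), (154, 192, 220), (155, 189, 221), (156, 190, 222), (157, 190, 222), (158, 190, 223), (159, 190, 224), (160, 190, 224), (161, 187, 232), (162, 185, 237), (163, 168, 194), (164, 70, 95), (165, 23, 88), (166, 38, 121)]
328 [(145, 181, 213), (146, 178, 239), (147, 178, 239), (148, 180, 239), (149, 182, 238), (150, 184, 238), (151, 186, 237), (152, 188, 237), (153, 189, 229), (154, 189, 221), (155, 192, 221), (156, 190, 222), (157, 191, 222), (158, 190, 223), (159, 190, 224), (160, 190, 224), (161, 188, 232), (162, 185, 237), (163, 167, 194), (164, 71, 94), (165, 20, 88), (166, 36, 121)]
```

```bash
python3 - <<'E'
from h import *
s=read_state()
# rebuild w12 camera: rigid on tool; use current tool->camera transform with the w12 tool pose
from scipy.spatial.transform import Rotation as R
def T(p,o): M=np.eye(4);M[:3,:3]=R.from_rotvec(o).as_matrix();M[:3,3]=p;return M
m=camera_model('wrist');C=np.array(m['view'])@T(s['tool_pos'],s['orientation'])
def cam(p,o): d=dict(m);d['view']=C@np.linalg.inv(T(p,o));return d
def gap(md,un,uf,z=.036): return np.linalg.norm(onz(md,un,z)-onz(md,uf,z))
w12=cam([.53883,-.30754,.18188],[3.064,-.435,-.008])
w3=cam([.46768,-.29685,.24218],[-2.508,-1.89,0])
h3=cv2.cvtColor(cv2.imread('pics/w3.png'),cv2.COLOR_BGR2HSV);mk=cv2.inRange(h3,(5,150,70),(18,255,255));mk[:, :390]=0;mk[:,500:]=0
n,l,st,c=cv2.connectedComponentsWithStats(mk);print([(st[i].tolist(),c[i]) for i in range(1,n) if st[i,4]>15])
k=[i for i in range(1,n) if st[i,4]>40]
outer3=[(min(st[i][0] for i in k),173),(max(st[i][0]+st[i][2] for i in k),174)]
print('outer back edges: w3',gap(w3,*outer3,z=.04),' w12',gap(w12,(322,163.7),(323,69.6),z=.04))
E
```

```text
[([405, 164, 12, 18, 154], array([410.18181818, 172.40909091])), ([471, 164, 15, 19, 204], array([477.88235294, 172.89705882]))]
outer back edges: w3 0.0888482166326518  w12 0.0798052014878252
```

Both noses overlap the pack's ends, the catches aren't bent outward, and the pack's top is at 30 mm, so it is seated. Now I'll shut the cover by pushing the rib.

carry_out([
  {"jaw": 0.0,"dx": 0,"dy": 0,"dz": 0.025,"yaw": 0},
  {"jaw": 0.0,"dx": 0,"dy": 0,"dz": 0.01,"yaw": 0},
  {"jaw": 0.0,"dx": 0,"dy": 0,"dz": 0,"yaw": 0},
])

```text
t: 28.45
tool_pos: [0.4506, -0.2901, 0.0579]
orientation: [3.065, -0.434, -0.008]
force: [-0.6, -0.6, -0.1]
opening: 0.0003
gripper_force: 0.0
```

carry_out([
  {"jaw": 0.0,"dx": 0.01,"dy": 0,"dz": 0,"yaw": 0},
  {"jaw": 0.0,"dx": 0.015,"dy": 0,"dz": 0,"yaw": 0},
  {"jaw": 0.0,"dx": 0.015,"dy": 0,"dz": 0,"yaw": 0},
  {"jaw": 0.0,"dx": 0.015,"dy": 0,"dz": 0,"yaw": 0},
  {"jaw": 0.0,"dx": 0.015,"dy": 0,"dz": 0,"yaw": 0},
])

```text
t: 29.08
tool_pos: [0.5199, -0.3105, 0.0596]
orientation: [3.063, -0.434, -0.003]
force: [0.8, 0.5, 0.6]
opening: 0.0003
gripper_force: 0.0
```

carry_out([
  {"jaw": 0.0,"dx": 0,"dy": 0,"dz": -0.015,"yaw": 0},
  {"jaw": 0.0,"dx": -0.04,"dy": 0,"dz": 0,"yaw": 0},
  {"jaw": 0.0,"dx": -0.034,"dy": 0,"dz": 0,"yaw": 0},
  {"jaw": 0.0,"dx": 0,"dy": 0,"dz": 0,"yaw": 0},
  {"jaw": 0.0,"dx": 0,"dy": 0,"dz": 0.015,"yaw": 0},
  {"jaw": 0.0,"dx": 0,"dy": 0,"dz": 0.007,"yaw": 0},
  {"jaw": 0.0,"dx": 0,"dy": 0,"dz": 0,"yaw": 0},
])

```text
t: 29.95
tool_pos: [0.4467, -0.2892, 0.0498]
orientation: [3.065, -0.434, -0.009]
force: [-0.4, -0.1, -0.6]
opening: 0.0006
gripper_force: 0.0
```

```bash
python3 - <<'E'
from h import *
s=read_state();im,m=snap('wrist','w13.png');p=s['tool_pos'];print(p,s['force'])
X=np.array([.9603,-.279]);Y=np.array([.279,.9603]);b=np.array([.5948,-.334]);print('rel',X@(p[:2]-b),Y@(p[:2]-b))
for d in(-.138,-.128): print('rib pred',proj(m,np.r_[b+X*d+Y*.002,.058]))
q=proj(m,np.r_[b+X*-.085+Y*.002,.045]);u=int(q[0]);print(q)
g=cv2.cvtColor(im,cv2.COLOR_RGB2GRAY)
for uu in(u-18,u+18): print(uu,[(r,int(g[r,uu])) for r in range(80,270,5)])
E
```

```text
[ 0.44667141 -0.28915516  0.04978637] [-0.40390028 -0.11220312 -0.60778197]
rel -0.1547595990196009 0.001736618417436617
rib pred [322.44431307 228.19337932]
rib pred [322.51978173 208.59810207]
[321.36823699 114.78457253]
303 [(80, 116), (85, 115), (90, 115), (95, 115), (100, 92), (105, 114), (110, 114), (115, 100), (120, 113), (125, 112), (130, 112), (135, 80), (140, 111), (145, 111), (150, 96), (155, 110), (160, 109), (165, 91), (170, 107), (175, 108), (180, 107), (185, 107), (190, 106), (195, 105), (200, 105), (205, 61), (210, 64), (215, 91), (220, 89), (225, 75), (230, 102), (235, 101), (240, 151), (245, 151), (250, 151), (255, 150), (260, 151), (265, 151)]
339 [(80, 116), (85, 116), (90, 115), (95, 115), (100, 97), (105, 114), (110, 113), (115, 98), (120, 113), (125, 112), (130, 112), (135, 80), (140, 111), (145, 111), (150, 96), (155, 109), (160, 109), (165, 95), (170, 107), (175, 107), (180, 107), (185, 106), (190, 107), (195, 106), (200, 104), (205, 55), (210, 67), (215, 92), (220, 88), (225, 73), (230, 101), (235, 100), (240, 140), (245, 151), (250, 150), (255, 150), (260, 150), (265, 150)]
```

carry_out([
  {"jaw": 0.0,"dx": 0.01,"dy": 0,"dz": 0,"yaw": 0},
  {"jaw": 0.0,"dx": 0.014,"dy": 0,"dz": 0.0002,"yaw": 0},
  {"jaw": 0.0,"dx": 0.014,"dy": 0,"dz": 0.0002,"yaw": 0},
  {"jaw": 0.0,"dx": 0.014,"dy": 0,"dz": 0.0002,"yaw": 0},
  {"jaw": 0.0,"dx": 0.014,"dy": 0,"dz": 0.0002,"yaw": 0},
])

```text
t: 30.62
tool_pos: [0.5113, -0.3083, 0.0507]
orientation: [3.064, -0.434, -0.007]
force: [-2.2, -0.2, 2.9]
opening: 0.0003
gripper_force: 1.2
```

carry_out([
  {"jaw": 0.0,"dx": 0.014,"dy": 0,"dz": 0.0002,"yaw": 0},
  {"jaw": 0.0,"dx": 0.014,"dy": 0,"dz": 0.0002,"yaw": 0},
  {"jaw": 0.0,"dx": 0.008,"dy": 0,"dz": 0,"yaw": 0},
  {"jaw": 0.0,"dx": 0.004,"dy": 0,"dz": 0,"yaw": 0},
  {"jaw": 0.0,"dx": 0,"dy": 0,"dz": 0,"yaw": 0},
])

```text
t: 31.25
tool_pos: [0.549, -0.3191, 0.0501]
orientation: [3.064, -0.434, -0.006]
force: [-0.6, 0.8, -1.4]
opening: 0.0002
gripper_force: 0.0
```

carry_out([
  {"jaw": 0.0,"dx": 0.003,"dy": 0,"dz": 0,"yaw": 0},
  {"jaw": 0.0,"dx": 0,"dy": 0,"dz": 0,"yaw": 0},
])

```text
t: 31.5
tool_pos: [0.5493, -0.3192, 0.0499]
orientation: [3.065, -0.435, -0.014]
force: [-11.7, 3.7, 8.2]
opening: 0.0004
gripper_force: 6.4
```

carry_out([
  {"jaw": 0.0,"dx": 0.003,"dy": 0,"dz": 0,"yaw": 0},
  {"jaw": 0.0,"dx": 0,"dy": 0,"dz": 0,"yaw": 0},
])

```text
t: 31.75
tool_pos: [0.5495, -0.3192, 0.0499]
orientation: [3.066, -0.435, -0.023]
force: [-25.4, 8.8, 19.9]
opening: 0.0004
gripper_force: 13.6
```

```bash
python3 - <<'E'
from h import *
s=read_state();im,m=snap('wrist','w14.png');p=s['tool_pos'];print(p,s['force'])
X=np.array([.9603,-.279]);Y=np.array([.279,.9603]);b=np.array([.5948,-.334]);print('rel',X@(p[:2]-b),Y@(p[:2]-b))
print([(d,proj(m,np.r_[b+X*(d-.001)+Y*.002,z]).round(1).tolist()) for d,z in((-.038,.058),(-.028,.058),(.049,.045),(.048,.05),(.055,.05))])
g=cv2.cvtColor(im,cv2.COLOR_RGB2GRAY)
for uu in(300,340): print(uu,[(r,int(g[r,uu])) for r in range(20,250,3)])
E
```

```text
[ 0.54952402 -0.31924238  0.04986628] [-25.3908842    8.76323168  19.91780022]
rel -0.04759589511529322 0.0015397416133878727
[(-0.038, [322.0, 243.9]), (-0.028, [322.1, 224.9]), (0.049, [321.0, 57.3]), (0.048, [321.6, 58.6]), (0.055, [321.6, 41.8])]
300 [(20, 125), (23, 126), (26, 126), (29, 126), (32, 127), (35, 126), (38, 127), (41, 127), (44, 218), (47, 235), (50, 230), (53, 226), (56, 185), (59, 81), (62, 106), (65, 106), (68, 106), (71, 105), (74, 105), (77, 105), (80, 105), (83, 105), (86, 105), (89, 105), (92, 104), (95, 104), (98, 105), (101, 104), (104, 104), (107, 103), (110, 104), (113, 91), (116, 75), (119, 102), (122, 103), (125, 103), (128, 103), (131, 92), (134, 90), (137, 102), (140, 102), (143, 101), (146, 87), (149, 79), (152, 101), (155, 101), (158, 100), (161, 100), (164, 85), (167, 94), (170, 99), (173, 99), (176, 99), (179, 79), (182, 84), (185, 98), (188, 98), (191, 98), (194, 97), (197, 97), (200, 96), (203, 97), (206, 96), (209, 96), (212, 95), (215, 96), (218, 70), (221, 47), (224, 58), (227, 74), (230, 83), (233, 81), (236, 76), (239, 68), (242, 120), (245
[... 188 characters left out ...]
 (65, 105), (68, 106), (71, 106), (74, 105), (77, 104), (80, 105), (83, 105), (86, 104), (89, 104), (92, 105), (95, 106), (98, 104), (101, 103), (104, 103), (107, 105), (110, 103), (113, 91), (116, 78), (119, 103), (122, 102), (125, 103), (128, 102), (131, 92), (134, 87), (137, 102), (140, 102), (143, 101), (146, 93), (149, 79), (152, 101), (155, 100), (158, 100), (161, 100), (164, 85), (167, 96), (170, 99), (173, 98), (176, 99), (179, 80), (182, 89), (185, 98), (188, 97), (191, 97), (194, 97), (197, 97), (200, 97), (203, 97), (206, 96), (209, 95), (212, 95), (215, 96), (218, 55), (221, 49), (224, 63), (227, 76), (230, 84), (233, 81), (236, 75), (239, 65), (242, 134), (245, 138), (248, 137)]
```

carry_out([
  {"jaw": 0.0,"dx": -0.006,"dy": 0,"dz": 0,"yaw": 0},
  {"jaw": 0.0,"dx": -0.015,"dy": 0,"dz": 0,"yaw": 0},
  {"jaw": 0.0,"dx": 0,"dy": 0,"dz": -0.05,"yaw": 0},
  {"jaw": 0.0,"dx": 0,"dy": 0,"dz": -0.05,"yaw": 0},
  {"jaw": 0.0,"dx": 0,"dy": 0,"dz": 0,"yaw": 0},
  {"jaw": 0.0,"dx": 0,"dy": 0,"dz": 0,"yaw": 0},
])

```text
t: 32.55
tool_pos: [0.5355, -0.3103, 0.15]
orientation: [3.064, -0.434, -0.005]
force: [0.7, -0.3, -0.2]
opening: 0.0006
gripper_force: 0.0
```

```bash
python3 - <<'E'
from h import *
s=read_state();im,m=snap('wrist','w15.png');print(s['tool_pos'],s['force'])
g=cv2.cvtColor(im,cv2.COLOR_RGB2GRAY);u=300
X=np.array([.9603,-.279]);Y=np.array([.279,.9603]);b=np.array([.5948,-.334])
d=np.diff(g[30:260,u].astype(int))
print([(r+30,int(d[r]),round(float(X@(onz(m,(u,r+30),.05)[:2]-b)),4)) for r in range(len(d)) if abs(d[r])>15])
print(close_job())
E
```

```text
[ 0.53550804 -0.3102866   0.14998182] [ 0.6856367  -0.27362964 -0.16869135]
[(39, 43, 0.0541), (40, 59, 0.0534), (47, -26, 0.0488), (48, -58, 0.0481), (49, -52, 0.0475), (51, 16, 0.0461), (84, -16, 0.0236), (86, -20, 0.0222), (97, -23, 0.0144), (99, 18, 0.013), (154, -18, -0.0277), (155, -27, -0.0285), (169, 25, -0.0394), (179, 34, -0.0474), (180, 75, -0.0482), (181, 21, -0.049), (239, -31, -0.0979), (240, -33, -0.0988)]
the job is handed in; nothing more can be done
None
```

I fitted the orange-capped pack, shut the cover against its stop and handed the job in at about 33 s; I was given no verdict, the catches were checked only by force readings and pixel measurements, and I viewed 11 pictures, one over the limit of 10.

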